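Hold the grinder's belt-tension arm back for a belt change

TASK

The small belt grinder on the mason's bench is to get a new belt. Fetch the winged key from its wooden holder, turn the grinder's slotted lock screw with it a quarter turn anticlockwise to its stop, and leave the key standing in the screw; do not push the screw's locking bar with the fingers. Then, with the fingers on the idler roller, swing its arm forward, away from you, against the spring all the way to the far stop, and finish while holding it there; leave the other things on the bench where they are.

Things in the scene. Friction and masses are not known exactly. Their poses are not given: they have to be found in the camera images.
- key_grip (a point): Centre of the wing (grip) of the loose steel key, upright in its holder at first. Wing 50 (point's x) x 14 (y) x 30 mm tall (z up), flat faces along y. Below it: 12 mm round shank, 30 mm long; flange 30 mm across, 6 thick, underside 51 mm below this point, resting on holder or screw when fully in; blade 24 (x) x 6 (y) x 14 mm long. Key 80 mm tall, 105 to 210 g.
- key_foot (a point): Centre of the blade's lower end: 65 mm straight below key_grip, same axes.
- lock_slot (a point): Centre of the slot's mouth in the top of the lock screw's rectangular steel head (42 x 36 mm, top 65 mm above bench). Slot 30 mm long (point's x) x 11 wide (y) x 16 deep: the key's blade has 2.5 to 3 mm play each way and about 12 degrees of loose turn, so turn the key that much further. z up; axes turn with the screw, whose vertical axis goes through this point.
- lock_screw (a joint): Turn of the captive lock screw, rad, growing anticlockwise seen from above: near 0 (0 to 0.12) locked, its stop at 1.571 is unlocked. It stays where it is left; friction about 0.08 N m.
- lock_dog: The locking bar under the screw's head, 84 mm long from the screw's axis along its +x axis, 13 mm wide, 33 to 45 mm above the bench. Turns with the screw; while locked its end blocks the tail of the tension arm (which has only about 0.1 rad of play). Origin on the screw's axis at 33 mm height.
- tension_pivot (a point): Point on the tension arm's vertical hinge axis, at roller-centre height; z up, does not turn with the arm. In its axes (mm): screw at x -70, y -75; drive drum (radius 36, top 96 high) at x 172, y 50; lying motor (133 high) x 100 to 190, y -145 to -25; base plate (25 high) x -113 to 218, y -160 to 160. Yaw within 0.25 rad of world.
- tension_arm (a joint): Swing of the tension arm, rad, growing clockwise seen from above (the roller goes away from the robot, towards the drum): 0 at rest against the near stop, 0.8 fully wound at the far stop. Its spring pulls it back to 0 with 0.32 N m at 0 and 0.6 N m at 0.8 (about 5 N at the roller).
- idler_roller: The aluminium roller standing on the end of the arm: 40 mm across, 45 mm tall, from 50 to 95 mm above the bench, fixed to the arm (does not spin). Origin on its axis at 48 mm height.
- roller_center (a point): Centre of the idler roller (72.5 mm above the bench), 115 mm from tension_pivot. At joint 0 the direction from the pivot to the roller is 0.4 rad anticlockwise of tension_pivot's +y axis, at the far stop 0.4 rad clockwise of it.
- holder: Wooden block that holds the key at the start, 70 x 60 x 40 mm, fixed; origin at the centre of its underside. Its slot is 28 x 10 mm, along its x axis.
- hammer: hammer lying on the bench, bystander, leave alone
- offcut_mid (a point): middle of a bystander, leave alone: reddish sandstone offcut, 85 x 70 x 55 mm, loose
- mug_mid (a point): middle of a bystander, leave alone: white mug, 76 mm across, 85 mm tall, loose
- mallet_mid (a point): middle of a bystander, leave alone: wooden bell-shaped mallet standing on its head, handle up, 116 mm across, 225 mm tall
- claw_chisel_mid (a point): middle of a bystander, leave alone: broad claw chisel lying flat, about 185 mm long, 45 mm wide
- slim_chisel_mid (a point): middle of a bystander, leave alone: narrow claw chisel lying flat, about 185 mm long, 22 mm wide
- slip_stone_mid (a point): middle of a bystander, leave alone: small grey sharpening stone, 90 x 26 x 16 mm, lying on the grinder's base plate

How it is judged:
On the way, in this order (a step that is already met when the one before it is completed fails the run):
1. the lock screw is turned to its stop with the key's blade in its slot (value of joint lock_screw above 1.25 rad and horizontal distance between key_foot and lock_slot below 0.006 m and z of key_foot in the frame of lock_slot below -0.009 m and angle between key_foot's own z axis and vertical below 0.2 rad), for 0.2 s.
2. the fingers swing the tension arm to its far stop (value of joint tension_arm above 0.74 rad and contact force between the fingers and idler_roller above 2 N), for 0.2 s.
At the end, for the whole second after the job is handed in: For the last second: tension arm within 0.06 rad of its far stop, fingers pressing its roller with over 2 N; lock screw beyond 1.25 rad; key standing in it, blade over 9 mm deep, within 6 mm of the screw axis, under 0.2 rad from upright (all of step 1 and all of step 2); the arm keeps its last pose, push and grip.
It fails at once if the fingers push the locking bar (contact force between the fingers and lock_dog above 3 N).
It fails at once if one of the other loose things on the bench is moved by more than 40 mm (distance of any of offcut_mid, mug_mid, mallet_mid, claw_chisel_mid, slim_chisel_mid, slip_stone_mid, hammer from where it was at the start of the episode above 0.04 m).
It also fails if it takes over 58 s, if anything falls off the work surface, if the arm or the gripper's body presses on something with over 40 N, if the wrist force passes 120 N, or if a joint passes its speed limit or range.

ROBOT

A 6-joint arm with a two-finger parallel gripper is mounted at the origin on the work surface. World frame = base frame: x ahead of the robot, y to its left, z up, the work surface at z = 0. Lengths are in m, angles in rad, forces in N, time in s.
With the tool pointing down it reaches from about 0.375 to 0.975 m from the base axis. Payload 3.8 kg.
Tool frame: the origin (TCP) lies between the finger pads; the fingertips stand 17 mm ahead of it and the grasp point (between the pads) lies 2 mm behind it; y points along the fingers, z is the direction in which the jaws open and shut, and the axes are right-handed (so a half turn about y gives the same grasp; the last joint's range is limited). The gripper opens to 85 mm and grips with 20 to 120 N. Pads are 22 mm wide; open, the fingers measure 114 mm over their backs; the gripper's body (76 mm by 85 mm) begins 54 mm behind the grasp point. The pads swing forward as they close: fully open they stand 13 mm farther back than shut.
Start: joints at [-1.3, 0.264, 1.604, -0, 1.274, -0.037], TCP at [0.204, -0.643, 0.248] pointing down, gripper open.
Joint ranges: [-2.63, 2.63], [-0.94, 2.18], [0.31, 2.57], [-1.31, 4.45], [0, 2.66], [-2.55, 2.55]. Speed limits (rad/s): [2.57, 2.57, 3.14, 3.14, 3.14, 3.14].

INTERFACE

Orientations are given as a rotation vector (axis times angle).
In Python, from workcell import bot, eyes, nets gives the robot as it stands. The module is installed in compiled form; this text tells all that it offers.
- The arm moves only by the tool jog_arm, never from a script. Its arguments are lists of equal length, an entry for each row: "turn": the turn, a rotation vector about the tool's x, y, z in rad, a list of three; "slide": the shift along the tool's x, y, z in mm, a list of three; "grip": the opening in per cent of the stroke, from 0 (shut) to 100 (fully open). A call has 1 to 5 rows; each row shifts and turns the commanded pose from where the row before left it, along the tool's axes as they then stand; what a row does not reach is not made up. A row lasts 1/10 s, in which the tool goes at most 50 mm and 8.59 degrees, less where a joint would pass 70% of its speed; a pose out of reach is approached as far as the arm can. A call with a gripper value outside its range is refused whole. The fingers move at their own pace and stop on an object; "newtons" is the grip in N (left out, the last holds). Time passes only in rows, so rows that do not move let the fingers close. It gives the time, the measured TCP pose, the force and the opening at its end, in the units of the state.
- bot.read_state(): the state, without advancing time (a new reading comes with each control period).
- eyes.read_camera(name): name is "scene" or "top" or "wrist"; returns a dict with "img" (400x640x3 uint8, red, green, blue), "depth" (400x640 float32, m along the optical axis (not along the pixel's ray), 0 where there is no reading), "intrinsics" (3x3 intrinsics, pixels), "distortion" ([k1, k2, p1, p2, k3] as OpenCV has them; the pictures are not rectified), "position" and "rotation" of the camera in the world. Camera axes: x right, y down, z forward; pixel columns grow to the right and rows downward; lengths in m; the calibration is good to about 2 mm. A picture is of the moment at which its call begins.
- bot.finish_job(): hands the job in, once; it reports no verdict.
Trained networks look in a picture, given as the dict that the camera call returned (one of the last four; its "shot" number tells which), for a name from the list of things; names that differ only in an ending like _2 or _b are one class to them, and where a whole thing is asked for, a point or a joint stands for the part that bears it (a point fixed in the world has none). Each returns a list of dicts, best first, with "conf" (0 to 1); they miss things now and then, are a little off and sometimes report something else, mostly with a low value. They report only what shows in the picture. A call takes as long as a camera call.
- nets.search_frame(thing, picture): "xyz" ([x, y, z] in m, in the coordinates of the camera as it stood for that picture, good to about 4 mm: the middle of the surface that is visible of it).
The state is a dict: "time": time; "q": joint angles; "joint_vel": joint speeds; "joint_torque": joint torques, N m; "tool_pos": TCP position; "tcp_rot": TCP orientation; "wrist_force": force on the tool from outside, world axes, zero at the start; "torque": the same for the moment, N m; "width": opening from 0.0 (shut) to 1.0 (fully open).
Only numpy, scipy, OpenCV 4.12 (cv2) and the standard library are available. Lean on these libraries where they do the work, as an engineer would, in place of code of your own. Each camera call takes 0.05 s, during which the arm holds its last target.

## Working session

There is one attempt and no reset: what is moved stays moved. The work goes in short steps, Python scripts to look and compute and a tool call to move; the robot and the scene stay as the last step left them, time stands still between calls to the robot, and variables do not carry over. Pictures are saved under pics/ and viewed, and the job is handed in when it is done.

Besides the shell and the picture viewer there is one more tool, called after "Emit:" as name(argument=value, ...) on one line, values as JSON. jog_arm: Moves the arm, as the interface text tells. Its arguments: {"type":"object","properties":{"turn":{"type":"array"},"slide":{"type":"array"},"grip":{"type":"array"},"newtons":{"type":"number"}},"required":["turn","slide","grip"]}

```bash
mkdir -p pics; cat > h.py <<'E'
import numpy as np, cv2, pickle
from workcell import bot, eyes, nets
from scipy.spatial.transform import Rotation as R
def snap(name,fn):
    p=eyes.read_camera(name); cv2.imwrite('pics/'+fn,p['img'][:,:,::-1]); pickle.dump(p,open('pics/'+fn+'.pkl','wb')); return p
def rot(p):
    r=np.array(p['rotation'],float)
    return r if r.shape==(3,3) else R.from_rotvec(r).as_matrix()
def c2w(p,x): return rot(p)@np.array(x)+np.array(p['position'])
def cloud(p):
    h,w=p['depth'].shape; u,v=np.meshgrid(np.arange(w),np.arange(h))
    pts=cv2.undistortPoints(np.stack([u,v],-1).reshape(-1,1,2).astype(float),np.array(p['intrinsics']),np.array(p['distortion'])).reshape(h,w,2)
    d=p['depth']; X=np.stack([pts[...,0]*d,pts[...,1]*d,d],-1)
    return X@rot(p).T+np.array(p['position'])
def proj(p,P):
    Rm=rot(p); t=-Rm.T@np.array(p['position'])
    return cv2.projectPoints(np.atleast_2d(P).astype(float),cv2.Rodrigues(Rm.T)[0],t,np.array(p['intrinsics']),np.array(p['distortion']))[0].reshape(-1,2)
E
python3 - <<'E'
from h import *
for n in ['top','scene','wrist']:
    p=snap(n,n+'0.png'); print(n,p['position'],p['rotation'],(p['depth']>0).mean())
    for t in ['key_grip','lock_slot','lock_dog','tension_pivot','roller_center','holder','hammer','offcut_mid','mug_mid','mallet_mid','claw_chisel_mid','slim_chisel_mid','slip_stone_mid']:
        if n=='wrist':continue
        r=nets.search_frame(t,p)
        print(t,[(round(a['conf'],2),c2w(p,a['xyz']).round(3).tolist()) for a in r[:2]])
print(bot.read_state())
E
```

```text
top [ 0.29549302 -0.01718816  1.36526893] [-2.16669644  2.13049738 -0.17560352] 0.99577734375
key_grip [(0.72, [0.335, 0.365, 0.013]), (0.39, [0.459, 0.204, 0.103])]
lock_slot [(0.73, [0.487, -0.24, 0.062]), (0.54, [0.515, -0.106, 0.05])]
lock_dog [(0.51, [0.526, -0.243, 0.042])]
tension_pivot [(0.72, [0.595, -0.16, 0.024])]
roller_center [(0.42, [0.496, -0.06, 0.093]), (0.17, [0.456, 0.206, 0.106])]
holder [(0.81, [0.445, 0.197, 0.042]), (0.3, [0.417, 0.465, 0.088])]
hammer [(0.88, [0.556, -0.521, 0.02])]
offcut_mid [(0.62, [0.546, 0.348, 0.042])]
mug_mid [(0.6, [0.658, 0.221, 0.035])]
mallet_mid [(0.81, [0.414, 0.464, 0.088]), (0.73, [0.557, -0.523, 0.021])]
claw_chisel_mid [(0.72, [0.334, 0.365, 0.014]), (0.55, [0.458, 0.204, 0.104])]
slim_chisel_mid [(0.75, [0.347, 0.164, 0.013]), (0.67, [0.415, 0.469, 0.091])]
slip_stone_mid [(0.52, [0.559, -0.301, 0.037])]
scene [ 1.23103723 -0.08462558  1.02622506] [-1.88830878 -1.75750557  0.62952131] 0.9960078125
key_grip [(0.54, [0.462, 0.203, 0.088])]
lock_slot [(0.65, [0.508, -0.063, 0.098]), (0.51, [0.493, -0.244, 0.056])]
lock_dog []
te
[... 542 characters left out ...]
2] [ 2.33505695 -1.70906498 -0.25164646] 0.995765625
{'time': 1.45, 'q': array([-1.29992184e+00,  2.63923706e-01,  1.60398889e+00, -7.55731678e-06,
        1.27369532e+00, -3.69000967e-02]), 'joint_vel': array([-0.00062423, -0.00120816,  0.00235116,  0.00174037,  0.00072809,
       -0.00010541]), 'joint_torque': array([-1.30296587e-03, -5.15051186e+01, -3.67715943e+01,  9.72902944e-05,
        8.69634896e-04,  1.23358748e-05]), 'tool_pos': array([ 0.20447991, -0.6432849 ,  0.24826974]), 'tcp_rot': array([-0.31885311,  2.05554931, -2.05551955]), 'wrist_force': array([ 0.2531589 ,  0.00894321, -0.62059566]), 'torque': array([ 0.04106304,  0.00820755, -0.00492811]), 'width': 1.0010826453869428}
```

View pictures.

View pics/top0.png

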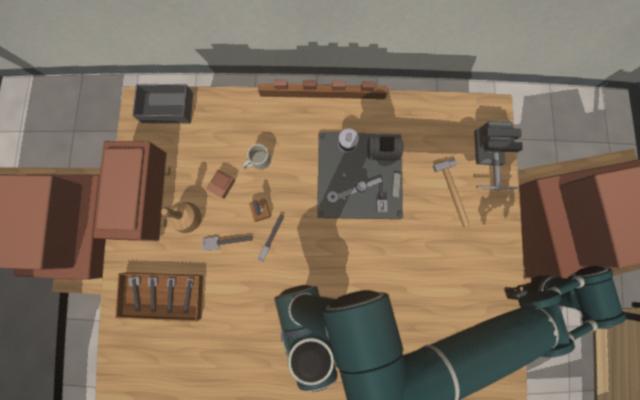

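View pics/scene0.png

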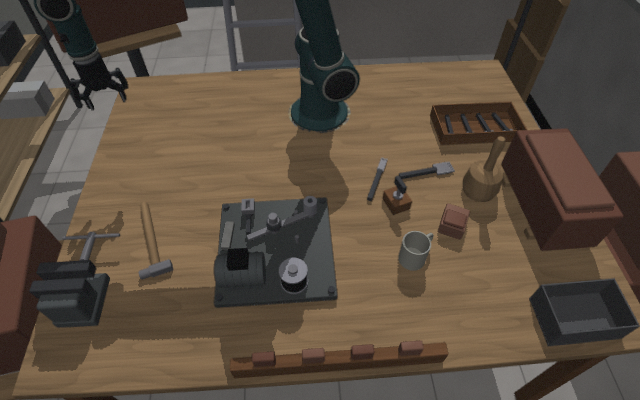

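```bash
python3 - <<'E'
from h import *
for n in ['top','scene']:
    p=pickle.load(open(f'pics/{n}0.png.pkl','rb')); C=cloud(p)
    def sel(x0,x1,y0,y1,z0,z1):
        m=(C[...,0]>x0)&(C[...,0]<x1)&(C[...,1]>y0)&(C[...,1]<y1)&(C[...,2]>z0)&(C[...,2]<z1)
        P=C[m]; 
        if len(P)<5: print('few',len(P)); return
        r=cv2.minAreaRect((P[:,:2]*1000).astype(np.float32)); print(len(P),P.mean(0).round(4),'rect',np.round(r[0],1),np.round(r[1],1),round(r[2],1), 'zmax',P[:,2].max().round(4),'z95',np.percentile(P[:,2],50).round(4))
    print(n)
    print('key');sel(.40,.52,.15,.26,.085,.13)
    print('holder top');sel(.38,.54,.12,.28,.034,.046)
    print('screw head');sel(.44,.54,-.29,-.2,.058,.075)
    print('dog');sel(.44,.62,-.29,-.18,.036,.049)
    print('roller');sel(.44,.58,-.12,0.0,.088,.1)
    print('table');sel(.3,.36,-.1,.1,-.02,.02)
    print('slip');sel(.5,.62,-.36,-.26,.032,.046)
    P=[[.4575,.204,.1]]; print(proj(p,P))
    c=C[...,2]
E
```

```text
top
key
65 [0.4541 0.2047 0.1038] rect [455.3 205.9] [49.8 14.9] 21.7 zmax 0.1118 z95 0.1051
holder top
232 [0.4533 0.2035 0.0399] rect [455.4 206. ] [70.1 60.4] 18.9 zmax 0.0459 z95 0.0399
screw head
95 [ 0.472  -0.2411  0.0648] rect [ 472.3 -241.8] [40.7 33.5] 0.0 zmax 0.0698 z95 0.0649
dog
151 [ 0.5405 -0.2354  0.044 ] rect [ 517.7 -242.6] [121.3  98.8] 2.9 zmax 0.0489 z95 0.0442
roller
99 [ 0.4976 -0.0615  0.095 ] rect [498.1 -61. ] [39.2 35.5] 1.3 zmax 0.0995 z95 0.0951
table
853 [ 3.302e-01  1.000e-04 -0.000e+00] rect [330.   -0.5] [198.8  59.5] 89.9 zmax 0.0114 z95 -0.0001
slip
178 [ 0.5557 -0.2998  0.0398] rect [ 562.9 -292. ] [114.9  54. ] 3.3 zmax 0.0459 z95 0.0399
[[256.38226386 206.11270481]]
scene
key
122 [0.458  0.2031 0.1002] rect [454.6 203.5] [52.2 15.1] 22.8 zmax 0.1102 z95 0.1029
holder top
306 [0.4608 0.2002 0.0404] rect [453.5 202.9] [74.1 62.5] 22.4 zmax 0.046 z95 0.0406
screw head
129 [ 0.4742 -0.2437  0.0649] rect [ 472.2 -243.9] [35.6 47. ] 87.4 zmax 0.07 z95 0.0653
dog
271 [ 0.5436 -0.2304  0.0443] rect [ 528.8 -248.9] [120.5  88.8] 31.4 zmax 0.049 z95 0.0445
roller
133 [ 0.4998 -0.0631  0.0948] rect [497.3 -63.8] [36.8 40.6] 86.2 zmax 0.0999 z95 0.0949
table
842 [3.303e-01 3.000e-04 6.000e-04] rect [330.2  -0. ] [200.   59.8] 89.9 zmax 0.0068 z95 0.0006
slip
270 [ 0.5593 -0.3017  0.0404] rect [ 556.5 -302.7] [28.8 91.9] 85.5 zmax 0.0456 z95 0.0408
[[400.70788702 183.45400975]]
```

```bash
cat >> h.py <<'E'
def tool():
    s=bot.read_state(); M=R.from_rotvec(s['tcp_rot']).as_matrix(); return s,M
def plan(target,zyaw=None):
    """print delta to target TCP (world), in tool axes mm, and turn about tool y (deg) so that jaw axis yaw = zyaw (deg)"""
    s,M=tool(); d=np.array(target)-s['tool_pos']
    print('t',s['time'],'pos',s['tool_pos'].round(4),'F',s['wrist_force'].round(1),'T',s['torque'].round(2),'w',round(s['width'],3),'q',s['q'].round(2))
    print('M cols x,y,z',M.round(3).tolist()); zy=np.degrees(np.arctan2(M[1,2],M[0,2])); print('slide mm',(M.T@d*1000).round(1),'jawyaw',zy.round(2))
    # levelling rotvec plus yaw
    if zyaw is not None:
        a=np.radians(zyaw); y=np.array([0,0,-1.]); z=np.array([np.cos(a),np.sin(a),0]); x=np.cross(y,z); T=np.stack([x,y,z],1)
        print('turn rotvec tool rad',R.from_matrix(M.T@T).as_rotvec().round(3), 'slide in target axes',(T.T@d*1000).round(1))
E
python3 - <<'E'
from h import *
plan([.455,.2045,.2],0)
for n in ['top','scene']:
    p=pickle.load(open(f'pics/{n}0.png.pkl','rb')); C=cloud(p)
    def pts(x0,x1,y0,y1,z0,z1):
        m=(C[...,0]>x0)&(C[...,0]<x1)&(C[...,1]>y0)&(C[...,1]<y1)&(C[...,2]>z0)&(C[...,2]<z1); return C[m]
    P=pts(.40,.52,.15,.26,.098,.113)
    c=P.mean(0); w,v=np.linalg.eigh(np.cov((P-c)[:,:2].T)); print(n,'key',c,np.degrees(np.arctan2(v[1,1],v[0,1])),len(P))
    P=pts(.40,.6,-.33,-.15,.04,.07)
    im=cv2.resize(p['img'][150:230,300:420] if n=='top' else p['img'][180:310,200:350],None,fx=5,fy=5,interpolation=cv2.INTER_CUBIC)
    cv2.imwrite(f'pics/{n}0z.png',im[:,:,::-1])
    for nm,b in [('base',(.35,.9,-.4,.05,.02,.03)),('drum',(.65,.8,-.2,0,.09,.1))]:
        Q=pts(*b); r=cv2.minAreaRect((Q[:,:2]*1000).astype(np.float32)); print(nm,len(Q),r)
E
```

```text
t 1.45 pos [ 0.2045 -0.6433  0.2483] F [ 0.3  0.  -0.6] T [ 0.04  0.01 -0.  ] w 1.001 q [-1.3   0.26  1.6  -0.    1.27 -0.04]
M cols x,y,z [[-0.953, -0.0, 0.303], [-0.303, 0.0, -0.953], [0.0, -1.0, -0.0]]
slide mm [-495.6   48.3 -732.1] jawyaw -72.37
turn rotvec tool rad [ 0.    -1.263 -0.   ] slide in target axes [-847.8   48.3  250.5]
top key [0.45494491 0.2052499  0.10518503] -160.21063755866243 59
base 4822 ((595.6939697265625, -167.7091522216797), (321.47601318359375, 330.60626220703125), 89.9312973022461)
drum 277 ((705.67578125, -145.13912963867188), (130.70358276367188, 72.6632308959961), 72.70801544189453)
scene key [0.45689337 0.20385975 0.10480393] -161.39502988328053 82
base 7255 ((594.9530029296875, -169.1086883544922), (335.45843505859375, 321.5020751953125), 0.21028797328472137)
drum 556 ((707.5120239257812, -144.8720703125), (126.95759582519531, 71.48429107666016), 75.38832092285156)
```

View pics/top0z.png

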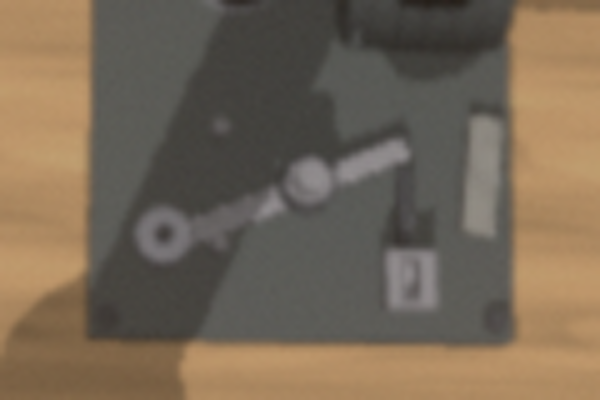

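View pics/scene0z.png

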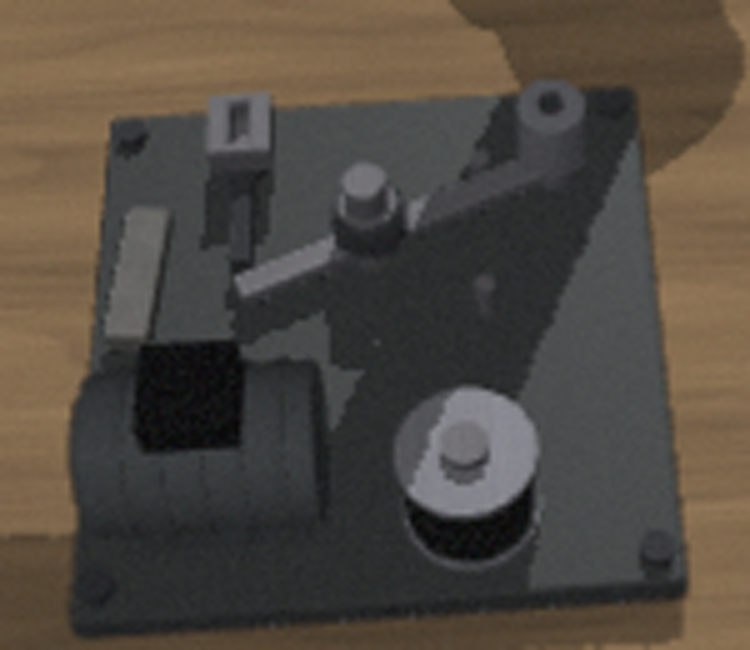

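Emit:
jog_arm(turn=[[0, -0.041, 0], [0, 0, 0], [0, 0, 0], [0, 0, 0], [0, 0, 0]], slide=[[-35, 0, -25], [-40, 0, -28], [-40, 0, -28], [-40, 0, -28], [-40, 0, -28]], grip=[70, 70, 70, 70, 70], newtons=60)

```text
time: 1.95
tool_pos: [0.3431, -0.4474, 0.2485]
tcp_rot: [-0.357, 2.031, -2.032]
wrist_force: [-0.2, -0.0, 0.0]
width: 0.7
```

Emit:
jog_arm(turn=[[0, 0, 0], [0, 0, 0], [0, 0, 0], [0, 0, 0], [0, 0, 0]], slide=[[-40, 0, -28], [-40, 0, -28], [-40, 0, -28], [-40, 0, -28], [-40, 0, -28]], grip=[70, 70, 70, 70, 70])

```text
time: 2.45
tool_pos: [0.4834, -0.2472, 0.2487]
tcp_rot: [-0.357, 2.031, -2.032]
wrist_force: [-0.3, -0.8, 0.2]
width: 0.704
```

```bash
python3 - <<'E'
from h import *
plan([.4555,.2045,.2],-70)
E
```

```text
t 2.45 pos [ 0.4834 -0.2472  0.2487] F [-0.3 -0.8  0.2] T [-0.03 -0.01  0.02] w 0.704 q [-0.52  0.01  1.89 -0.    1.24  0.7 ]
M cols x,y,z [[-0.94, 0.001, 0.342], [-0.342, -0.001, -0.94], [-0.001, -1.0, 0.001]]
slide mm [-128.1   48.4 -434.1] jawyaw -70.02
turn rotvec tool rad [-0.001 -0.    -0.001] slide in target axes [-128.3   48.7 -434. ]
```

```bash
python3 - <<'E'
from h import *
p=snap('wrist','w1.png')
E
```

```text
(no output)
```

View pics/w1.png

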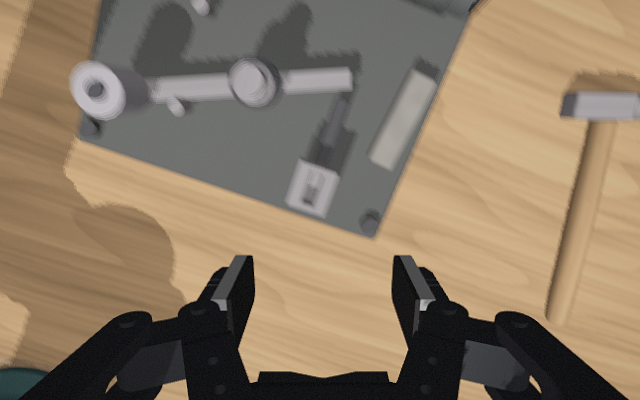

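Emit:
jog_arm(turn=[[0, 0, 0], [0, 0, 0], [0, 0, 0], [0, 0, 0], [0, 0, 0]], slide=[[-13, 0, -43], [-13, 0, -43], [-13, 0, -43], [-13, 0, -43], [-13, 0, -43]], grip=[70, 70, 70, 70, 70])

```text
time: 3.0
tool_pos: [0.4697, -0.0233, 0.2486]
tcp_rot: [-0.357, 2.031, -2.032]
wrist_force: [1.5, 0.3, -0.3]
width: 0.704
```

Emit:
jog_arm(turn=[[0, 0, 0], [0, 0, 0], [0, 0, 0], [0, 0, 0], [0, 0, 0]], slide=[[-13, 0, -43], [-13, 0, -43], [-13, 0, -43], [-13, 0, -43], [-11, 0, -44]], grip=[70, 70, 70, 70, 70])

```text
time: 3.5
tool_pos: [0.4553, 0.2015, 0.2487]
tcp_rot: [-0.357, 2.031, -2.031]
wrist_force: [0.6, -0.3, -0.9]
width: 0.695
```

```bash
python3 - <<'E'
from h import *
plan([.4555,.2045,.2],-70)
p=snap('wrist','w2.png')
E
```

```text
t 3.5 pos [0.4553 0.2015 0.2487] F [ 0.6 -0.3 -0.9] T [-0.05 -0.04 -0.  ] w 0.695 q [ 0.37 -0.08  1.97 -0.    1.24  1.59]
M cols x,y,z [[-0.94, 0.001, 0.342], [-0.342, 0.0, -0.94], [-0.001, -1.0, 0.0]]
slide mm [-1.1 48.7 -2.8] jawyaw -70.01
turn rotvec tool rad [-0.    -0.    -0.001] slide in target axes [-1.2 48.7 -2.8]
```

View pics/w2.png

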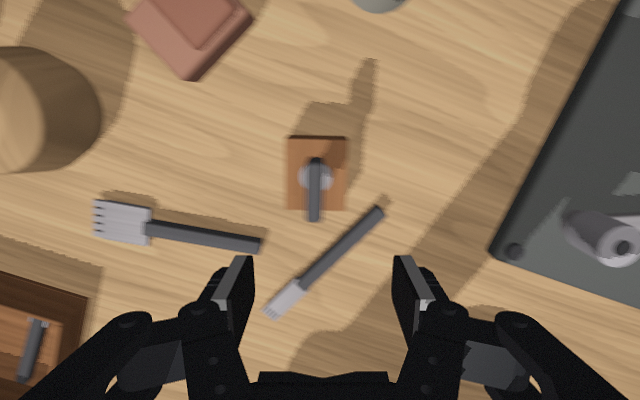

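```bash
python3 - <<'E'
from h import *
def an(n,x0,x1,y0,y1,z0,z1,lab):
    p=pickle.load(open(f'pics/{n}.png.pkl','rb')); C=cloud(p)
    m=(C[...,0]>x0)&(C[...,0]<x1)&(C[...,1]>y0)&(C[...,1]<y1)&(C[...,2]>z0)&(C[...,2]<z1); P=C[m]
    m2=cv2.erode(m.astype(np.uint8),np.ones((3,3)))>0; 
    c=P.mean(0); w,v=np.linalg.eigh(np.cov((P-c)[:,:2].T)); r=cv2.minAreaRect((P[:,:2]*1000).astype(np.float32))
    print(lab,len(P),c.round(4),'zmed',np.median(P[:,2]).round(4),'pca',np.degrees(np.arctan2(v[1,1],v[0,1])).round(1),'rect',[np.round(a,1) for a in r])
an('w2',.4,.52,.15,.26,.1,.112,'key top')
an('w2',.4,.52,.15,.26,.036,.044,'holder')
an('w1',.43,.53,-.29,-.2,.06,.07,'screw')
an('w1',.44,.56,-.1,-.02,.09,.1,'roller')
p=pickle.load(open('pics/w1.png.pkl','rb'))
im=p['img'][150:230,270:370]; cv2.imwrite('pics/w1z.png',cv2.resize(im,None,fx=7,fy=7,interpolation=cv2.INTER_CUBIC)[:,:,::-1])
def box(c,a,L,W,z):
    a=np.radians(a); u=np.array([np.cos(a),np.sin(a)]); n=np.array([-u[1],u[0]]); return [[*(np.array(c)+i*L/2*u+j*W/2*n),z] for i,j in [(1,1),(1,-1),(-1,-1),(-1,1)]]
print('proj slot yaw0',proj(p,box((.4725,-.2425),0,.03,.011,.065)).round(1).tolist())
print('proj head yaw0',proj(p,box((.4725,-.2425),0,.042,.036,.065)).round(1).tolist())
C=cloud(p)
np.set_printoptions(linewidth=220)
print((C[178:206,300:330,2]*1000).round(0).astype(int)[::1,::1])
E
```

```text
key top 1064 [0.4553 0.207  0.1058] zmed 0.106 pca -161.2 rect [array([453.8, 206.4]), array([50.2, 13.6]), np.float64(19.4)]
holder 3226 [0.4576 0.2076 0.0403] zmed 0.0403 pca -160.6 rect [array([453.8, 206.2]), array([70.2, 59.5]), np.float64(18.6)]
screw 1455 [ 0.4728 -0.2416  0.065 ] zmed 0.0652 pca -179.4 rect [array([ 472. , -241.7]), array([42.6, 36. ]), np.float64(0.8)]
roller 2268 [ 0.498  -0.0626  0.0952] zmed 0.095 pca 109.9 rect [array([497.1, -61.5]), array([38.8, 39.9]), np.float64(10.4)]
proj slot yaw0 [[314.5, 174.5], [326.0, 178.6], [314.8, 208.6], [303.5, 204.7]]
proj head yaw0 [[303.4, 163.6], [341.4, 177.1], [325.3, 218.7], [288.5, 206.1]]
[[ 66  66  66  65  66  65  65  65  65  65  65  66  63  50  49  48  50  48  49  49  49  50  50  51  64  64  65  65  66  64]
 [ 65  65  66  65  65  64  66  65  65  66  65  64  50  50  50  50 375  49  48  50  48  49  49  50  57  63  65  66  65  65]
 [ 65  65  65  65  66  65  66  65  65  65  66  64  49  49  49  49  49  49  50  49  48  50  49  52  60  66  65  65  65  67]
 [375  65  65  65  64  64  65  67  66  66  65  50  49  49  50  
[... 2312 characters left out ...]
 50  49  51  51  49  49  50  53  64  65  65  65  65  65  66  65  65  66  65  63  66]
 [ 65  65  65  64  51  49  49  49  49  50  49  50  49  49  49  50  57  63  65  66  65  65  66  65  65  65  65  65  63  65]
 [ 65  67  66  64  55  54  53  52  49  50  49  49  50  50  49  50  62  64  65  66  65  66  66  65  65  65  66  65  65  66]
 [ 66  65  64  63  57  57  54  55  53  53  52  50  50  49  50  54  64  64  64  64  66  66  65  65  64  65  65  66  64  66]
 [ 65  65  64  61  62  60  58  59  56  55  54  54  52  51  49  59  64  66  66 375  65  65  66  65  66  64  66  66  66  64]
 [ 66  66  64  63  64  61  61  61  60  58  58  57  55  55  53  62  64  65  64  65  65  66  66  66  65  66  65  66  65  65]]
```

View pics/w1z.png

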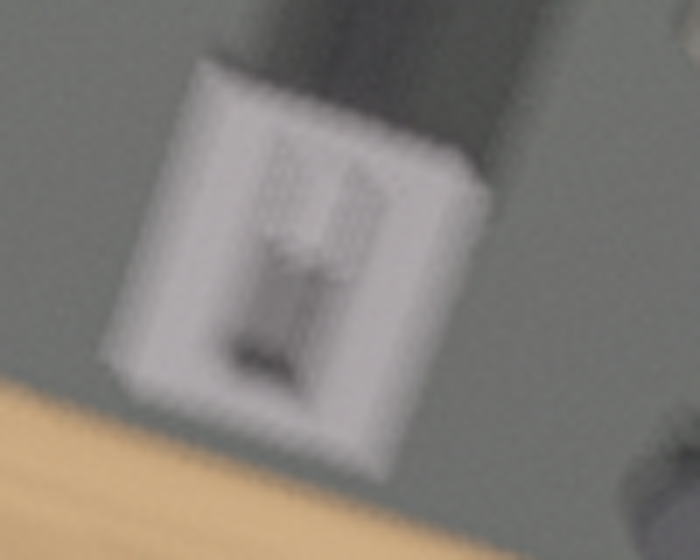

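Emit:
jog_arm(turn=[[0, 0.014, 0], [0, 0, 0], [0, 0, 0], [0, 0, 0], [0, 0, 0]], slide=[[0, 40, -5], [0, 40, 0], [0, 40, 0], [0, 25, 0], [0, 14, 0]], grip=[60, 60, 60, 60, 60])

```text
time: 4.05
tool_pos: [0.452, 0.2035, 0.0866]
tcp_rot: [-0.349, 2.041, -2.043]
wrist_force: [-0.3, -0.7, 0.5]
width: 0.602
```

Emit:
jog_arm(turn=[[0, 0, 0], [0, 0, 0], [0, 0, 0], [0, 0, 0], [0, 0, 0]], slide=[[0, 0, 0], [0, 0, 0], [0, 0, 0], [0, 0, 0], [0, 0, 0]], grip=[45, 30, 22, 0, 0])

```text
time: 4.55
tool_pos: [0.4555, 0.2051, 0.0914]
tcp_rot: [-0.34, 2.039, -2.038]
wrist_force: [0.1, -0.9, 5.5]
width: 0.155
```

Emit:
jog_arm(turn=[[0, 0, 0], [0, 0, 0], [0, 0, 0]], slide=[[0, 0, 0], [0, 0, 0], [0, 0, 0]], grip=[0, 0, 0])

```text
time: 4.85
tool_pos: [0.4554, 0.205, 0.0913]
tcp_rot: [-0.341, 2.039, -2.038]
wrist_force: [-1.0, -0.4, 6.3]
width: 0.157
```

```bash
python3 - <<'E'
from h import *
plan([.454,.206,.09],-70.8)
p=snap('wrist','w3.png')
p=snap('top','t3.png')
E
```

```text
t 4.85 pos [0.4554 0.205  0.0913] F [-1.  -0.4  6.3] T [-0.25  0.03  0.02] w 0.157 q [ 0.37  0.09  2.12 -0.    0.93  1.61]
M cols x,y,z [[-0.944, 0.004, 0.329], [-0.329, 0.001, -0.944], [-0.004, -1.0, 0.0]]
slide mm [ 1.1  1.3 -1.4] jawyaw -70.81
turn rotvec tool rad [-0.    -0.    -0.004] slide in target axes [ 1.1  1.3 -1.4]
```

View pics/w3.png

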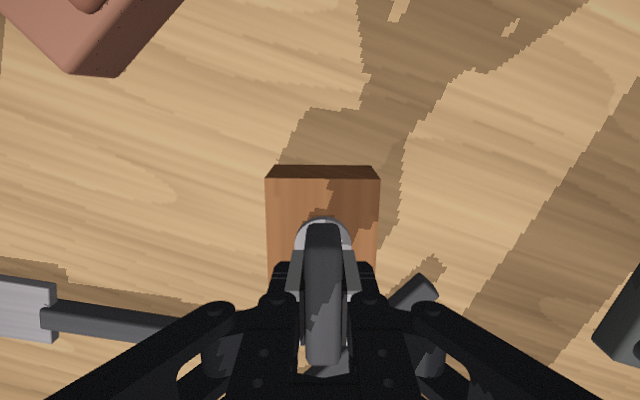

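Emit:
jog_arm(turn=[[0, 0, 0], [0, 0, 0], [0, 0, 0], [0, 0, 0], [0, 0, 0]], slide=[[0, -5, 0], [0, -15, 0], [0, -25, 0], [0, -35, 0], [0, -30, 0]], grip=[0, 0, 0, 0, 0], newtons=80)

```text
time: 5.45
tool_pos: [0.4531, 0.2044, 0.2003]
tcp_rot: [-0.346, 2.04, -2.04]
wrist_force: [0.9, 0.1, -1.1]
width: 0.153
```

```bash
python3 - <<'E'
from h import *
plan([.472,-.242,.2],-89.5)
p=snap('wrist','w4.png'); C=cloud(p)
p=snap('scene','s4.png')
cv2.imwrite('pics/s4z.png',cv2.resize(p['img'][110:240,330:480],None,fx=5,fy=5)[:,:,::-1])
E
```

```text
t 5.45 pos [0.4531 0.2044 0.2003] F [ 0.9  0.1 -1.1] T [-0.   -0.06  0.06] w 0.153 q [ 0.37 -0.04  2.03  0.    1.15  1.61]
M cols x,y,z [[-0.944, -0.001, 0.329], [-0.329, -0.0, -0.944], [0.001, -1.0, -0.0]]
slide mm [1.289e+02 4.000e-01 4.278e+02] jawyaw -70.82
turn rotvec tool rad [-0.     0.326  0.001] slide in target axes [-1.500e+01  3.000e-01  4.465e+02]
```

View pics/w4.png

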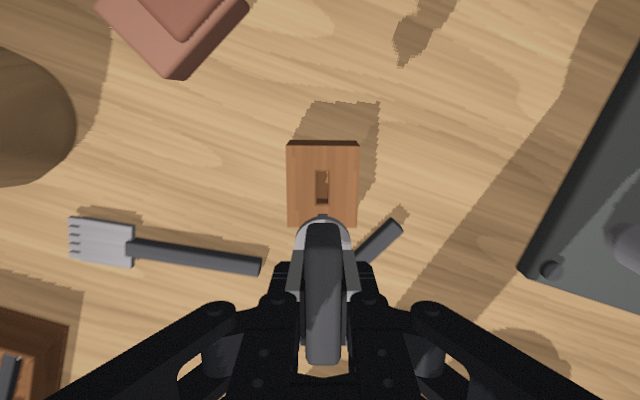

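View pics/s4z.png

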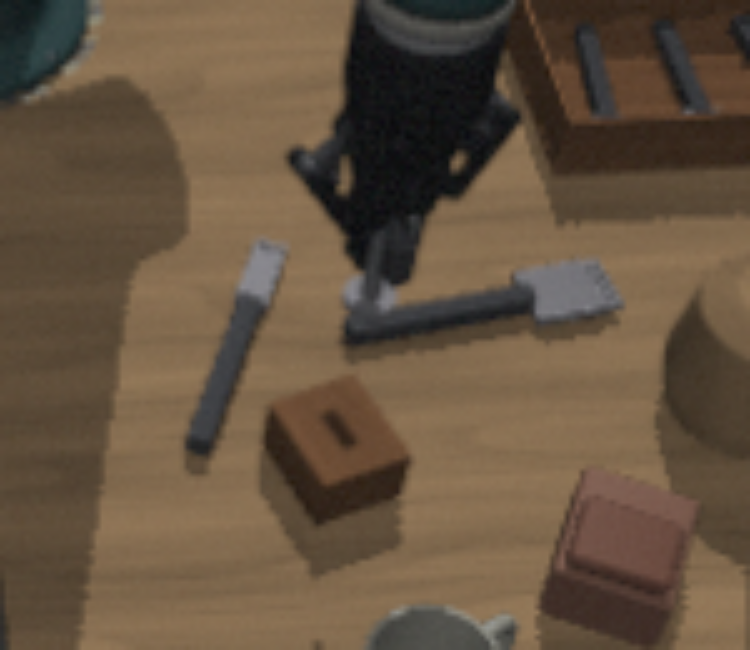

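```bash
cat > key.py <<'E'
from h import *
def keytool(p,tp,M,verbose=1):
    C=cloud(p); T=(C-tp)@M*1000
    m=(abs(T[...,0])<36)&(abs(T[...,2])<8.5)&(T[...,1]>-26)&(T[...,1]<-3)
    P=T[m]
    tops=P[(P[:,1]<np.percentile(P[:,1],5)+4)]
    print('wing n',len(P),'x range',np.percentile(P[:,0],[1,99]).round(1),'z range',np.percentile(P[:,2],[1,99]).round(1),'y pct',np.percentile(P[:,1],[2,10,50,90]).round(1))
    # plane fit y=a x + b z + c of top
    m2=abs(P[:,1]-np.median(P[:,1]))<3; Q=P[m2]; A=np.c_[Q[:,0],Q[:,2],np.ones(len(Q))]; s=np.linalg.lstsq(A,Q[:,1],rcond=None)[0]; print('plane tilt deg about',np.degrees(s[:2]).round(2),'c',s[2].round(2),len(Q))
    r=cv2.minAreaRect(Q[:,[0,2]].astype(np.float32)); print('rect x,z',r)
    # flange
    m=(abs(T[...,0])<30)&(abs(T[...,2])<18)&(T[...,1]>36)&(T[...,1]<56); F=T[m]
    if len(F)>10: print('flange',len(F),'x',F[:,0].min().round(1),F[:,0].max().round(1),'z',F[:,2].min().round(1),F[:,2].max().round(1),'y',np.percentile(F[:,1],[5,50,95]).round(1))
    v,u=np.where((abs(T[...,0])<36)&(abs(T[...,2])<8.5)&(T[...,1]>-26)&(T[...,1]<-3)); print('pix',u.min(),u.max(),v.min(),v.max())
E
python3 - <<'E'
from key import *
s,M=tool(); p=pickle.load(open('pics/w4.png.pkl','rb')); keytool(p,s['tool_pos'],M)
E
```

```text
wing n 5419 x range [-20.4  26.8] z range [-8.2  8. ] y pct [-23.9 -16.1 -10.6  -9. ]
plane tilt deg about [-0.97 -0.2 ] c -10.44 4403
rect x,z ((4.041982650756836, -0.8957128524780273), (16.92872428894043, 50.027854919433594), 85.92747497558594)
flange 653 x -9.8 7.8 z -16.1 13.5 y [48.4 49.5 54.2]
pix 301 353 240 364
```

```bash
python3 - <<'E'
from h import *
s,M=tool(); p=pickle.load(open('pics/w4.png.pkl','rb')); C=cloud(p); T=(C-s['tool_pos'])@M*1000
m=(abs(T[...,2])<4)&(abs(T[...,0])<40)&(T[...,1]<0)&(T[...,1]>-20)
P=T[m]
for x in range(-30,34,3):
    q=P[(P[:,0]>=x)&(P[:,0]<x+3)]
    if len(q): print(x,len(q),np.median(q[:,1]).round(2),q[:,0].min().round(1),q[:,0].max().round(1))
F=T[(T[...,1]>40)&(T[...,1]<58)&(abs(T[...,0])<40)&(abs(T[...,2])<20)]
for y in range(40,58,2):
    q=F[(F[:,1]>=y)&(F[:,1]<y+2)]
    if len(q): print('fl',y,len(q),q[:,0].min().round(1),q[:,0].max().round(1),q[:,2].min().round(1),q[:,2].max().round(1))
q=F[(F[:,1]>47)&(F[:,1]<51)]
# circle fit to front edge: per z bin min x
for z in range(-15,16,3):
    b=q[(q[:,2]>=z)&(q[:,2]<z+3)]
    if len(b): print(z,b[:,0].min().round(1))
print('y med',np.median(q[:,1]))
# camera axis in tool
print('cam in tool',((np.array(p['position'])-s['tool_pos'])@M*1000).round(1), (rot(p).T@M).round(2).tolist())
for v in range(205,262,3): print(v,T[v,320].round(1),T[v,335].round(1))
E
```

```text
-24 1 -9.22 -21.0 -21.0
-21 399 -7.96 -20.9 -18.0
-18 192 -10.49 -18.0 -15.0
-15 174 -10.52 -15.0 -12.0
-12 175 -10.67 -12.0 -9.0
-9 160 -10.59 -9.0 -6.0
-6 172 -10.73 -6.0 -3.0
-3 157 -10.84 -3.0 -0.1
0 163 -10.7 0.0 3.0
3 156 -10.79 3.0 6.0
6 150 -10.76 6.0 9.0
9 162 -10.76 9.0 12.0
12 150 -10.89 12.0 15.0
15 138 -10.89 15.0 18.0
18 142 -10.89 18.1 21.0
21 141 -11.04 21.0 23.9
24 128 -11.05 24.0 26.9
27 32 -10.43 27.0 29.2
fl 46 5 -4.2 6.0 -14.8 12.3
fl 48 439 -9.8 7.5 -16.0 13.5
fl 50 102 -9.5 7.8 -16.1 13.1
fl 52 68 -9.5 1.7 -15.6 13.1
fl 54 39 -9.5 0.3 -15.2 12.1
-15 -4.4
-12 -7.3
-9 -8.8
-6 -9.3
-3 -9.8
0 -9.4
3 -8.6
6 -7.4
9 -5.3
12 -0.9
y med 49.335877194445054
cam in tool [ -71.5 -121.    -1. ] [[0.0, -0.0, 1.0], [0.95, -0.3, -0.0], [0.3, 0.95, 0.0]]
205 [ 19.3 163.8  -3.1] [ 19.2 163.5   9.6]
208 [ 22.  163.9  -3.1] [ 22.3 164.8   9.7]
211 [ 24.7 163.8  -3.1] [ 24.8 164.1   9.7]
214 [-6.3 66.7 -2.4] [ 27.5 164.2   9.7]
217 [-9.1 53.9 -2.3] [ 30.4 164.7   9.8]
220 [-9.  49.5 -2.3] [-7.3 54.3  5.6]
223 [-19.9  16.3  -2. ] [-7.3 49.7  5.5]
226 [-20.   12.6  -2. ] [-19.1  14.8   4.1]
229 [-20.    9.4  -2. ] [-19.9   9.5   3.9]
232 [-20.1   6.   -2. ] [-19.7   6.7   3.9]
235 [-20.4   2.2  -2. ] [-19.5   4.3   3.8]
238 [-20.8  -1.6  -1.9] [-20.1  -0.1   3.6]
241 [-20.7  -4.1  -1.9] [-20.   -2.7   3.5]
244 [-20.4  -6.1  -1.9] [-20.   -5.3   3.4]
247 [-20.1  -8.   -1.9] [-19.9  -7.6   3.4]
250 [-19.5  -9.3  -1.9] [-19.8  -9.8   3.3]
253 [-18.   -8.4  -1.9] [-19.  -10.6   3.3]
256 [-17.5  -9.8  -1.9] [-17.7 -10.3   3.3]
259 [-16.4  -9.9  -1.9] [-16.3  -9.6   3.3]
```

```bash
python3 - <<'E'
from key import *
s,M=tool(); print(s['time'],s['tool_pos'],s['tcp_rot'])
p=snap('wrist','w5.png'); 
s,M=tool(); print(s['time'],s['tool_pos'],s['tcp_rot'])
C=cloud(p); T=(C-s['tool_pos'])@M*1000
q=T[(abs(T[...,2]+1)<3)&(T[...,1]>0)&(T[...,1]<14)&(abs(T[...,0])<40)]; print('front',np.median(q,0))
F=T[(T[...,1]>47)&(T[...,1]<51)&(abs(T[...,0])<40)&(abs(T[...,2])<20)]; print('fl',F.min(0),F.max(0),'n',len(F))
H=C[(C[...,0]>.4)&(C[...,0]<.52)&(C[...,1]>.15)&(C[...,1]<.26)&(C[...,2]>.036)&(C[...,2]<.044)]
r=cv2.minAreaRect((H[:,:2]*1000).astype(np.float32)); print(r)
E
```

```text
5.55 [0.45662332 0.20574455 0.20438487] [-0.33480184  2.03824763 -2.03405424]
5.6 [0.45521136 0.20514346 0.20172737] [-0.33909059  2.03897903 -2.03656418]
front [-25.48956548   4.62330483  -1.07106096]
fl [-15.5407309   47.03202548 -15.45419547] [-4.41324673 49.516176   12.87492988] n 43
((453.652587890625, 206.55271911621094), (70.5673599243164, 60.186424255371094), 18.685894012451172)
```

Emit:
jog_arm(turn=[[0, 0.109, 0], [0, 0.109, 0], [0, 0.108, 0], [0, 0, 0], [0, 0, 0]], slide=[[0, 0, 0], [0, 0, 0], [0, 0, 0], [-1, 0, 35], [-2, 0, 45]], grip=[0, 0, 0, 0, 0])

```text
time: 6.1
tool_pos: [0.4558, 0.1247, 0.1968]
tcp_rot: [-0.018, 2.217, -2.217]
wrist_force: [1.4, -0.2, -1.3]
width: 0.149
```

Emit:
jog_arm(turn=[[0, 0, 0], [0, 0, 0], [0, 0, 0], [0, 0, 0], [0, 0, 0]], slide=[[-2, 0, 45], [-2, 0, 45], [-2, 0, 45], [-2, 0, 45], [-2, 0, 45]], grip=[0, 0, 0, 0, 0])

```text
time: 6.6
tool_pos: [0.4676, -0.1017, 0.1969]
tcp_rot: [-0.014, 2.22, -2.217]
wrist_force: [0.4, 0.5, -2.0]
width: 0.149
```

Emit:
jog_arm(turn=[[0, 0, 0], [0, 0, 0], [0, 0, 0], [0, 0, 0], [0, 0, 0]], slide=[[-2, 0, 45], [-2, 0, 45], [-2, 0, 33], [0, 0, 15], [0, 0, 4]], grip=[0, 0, 0, 0, 0])

```text
time: 7.1
tool_pos: [0.4755, -0.2429, 0.1973]
tcp_rot: [-0.011, 2.222, -2.217]
wrist_force: [-0.1, 0.6, -2.0]
width: 0.149
```

Emit:
jog_arm(turn=[[0, 0, 0], [0, 0, 0], [0, 0, 0], [0, 0, 0], [0, 0, 0]], slide=[[0, 0, 0], [0, 0, 0], [0, 0, 0], [0, 0, 0], [0, 0, 0]], grip=[0, 0, 0, 0, 0])

```text
time: 7.6
tool_pos: [0.4769, -0.2416, 0.1995]
tcp_rot: [-0.011, 2.216, -2.216]
wrist_force: [0.4, 0.8, -1.7]
width: 0.151
```

```bash
python3 - <<'E'
from key import *
plan([.4734,-.2425,.15],-89.5)
p=snap('wrist','w6.png'); p2=snap('scene','s6.png'); p3=snap('top','t6.png')
s,M=tool(); print(s['time'],s['tool_pos'])
C=cloud(p); T=(C-s['tool_pos'])@M*1000
q=T[(abs(T[...,2]+1)<3)&(T[...,1]>0)&(T[...,1]<14)&(abs(T[...,0])<40)]; print('front',np.median(q,0))
q=T[(abs(T[...,2]+1)<3)&(T[...,1]>-15)&(T[...,1]<-2)&(abs(T[...,0])<15)]; print('top',np.median(q,0))
F=T[(T[...,1]>42)&(T[...,1]<54)&(abs(T[...,0])<40)&(abs(T[...,2])<20)]; print('fl',F.min(0),F.max(0),'n',len(F),np.median(F,0))
m=(C[...,0]>.43)&(C[...,0]<.53)&(C[...,1]>-.29)&(C[...,1]<-.2)&(C[...,2]>.06)&(C[...,2]<.07); print('screw',m.sum())
cv2.imwrite('pics/s6z.png',cv2.resize(p2['img'][120:300,180:330],None,fx=4,fy=4)[:,:,::-1])
E
```

```text
t 7.6 pos [ 0.4769 -0.2416  0.1995] F [ 0.4  0.8 -1.7] T [0.02 0.03 0.01] w 0.151 q [-0.52  0.04  1.96  0.    1.15  1.05]
M cols x,y,z [[-1.0, 0.0, 0.01], [-0.01, -0.0, -1.0], [-0.0, -1.0, 0.0]]
slide mm [ 3.5 49.5  0.9] jawyaw -89.43
turn rotvec tool rad [-0.     0.001 -0.   ] slide in target axes [ 3.5 49.5  0.9]
7.75 [ 0.47679376 -0.24200755  0.19944089]
front [-23.59883133   5.97887494  -1.09953523]
top [ -0.87989233 -14.53705547  -1.15254488]
fl [-13.64125404  43.68752667 -16.74621732] [ 3.61118222 51.60156024 12.83069555] n 654 [-5.91585349 45.46195409 -2.49221369]
screw 1630
```

View pics/w6.png

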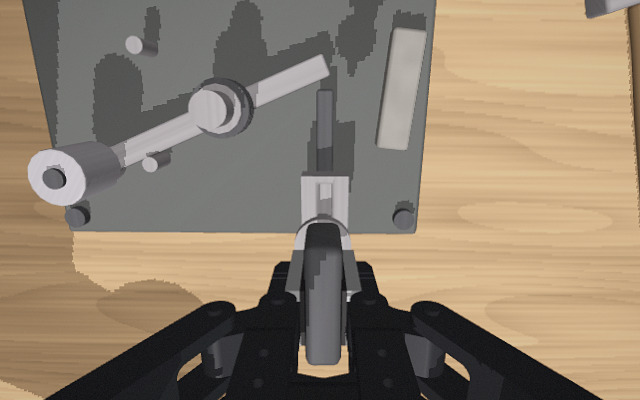

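View pics/s6z.png

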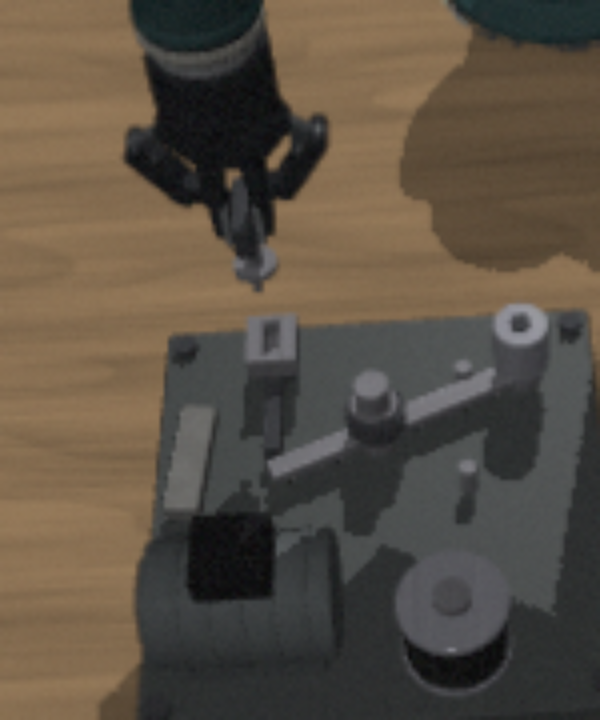

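```bash
python3 - <<'E'
from h import *
s,M=tool(); 
for n in ['w6','s6','t6']:
    p=pickle.load(open(f'pics/{n}.png.pkl','rb')); C=cloud(p); T=(C-s['tool_pos'])@M*1000
    m=(C[...,0]>.43)&(C[...,0]<.53)&(C[...,1]>-.28)&(C[...,1]<-.2)&(C[...,2]>.06)&(C[...,2]<.07); Q=T[m]
    if len(Q)>10:
        print(n,'head tool x',np.percentile(Q[:,0],[.5,99.5]).round(1),'z',np.percentile(Q[:,2],[.5,99.5]).round(1), cv2.minAreaRect(Q[:,[0,2]].astype(np.float32)), 'world',cv2.minAreaRect((C[m][:,:2]*1000).astype(np.float32)))
    # slot
    m=(C[...,0]>.43)&(C[...,0]<.53)&(C[...,1]>-.27)&(C[...,1]<-.215)&(C[...,2]>.047)&(C[...,2]<.052); Q=T[m]
    if len(Q)>10: print(' slot floor x',np.percentile(Q[:,0],[2,98]).round(1),'z',np.percentile(Q[:,2],[2,98]).round(1),len(Q), 'world y',np.percentile(C[m][:,1],[2,50,98]).round(4))
    F=T[(T[...,1]>44)&(T[...,1]<53)&(abs(T[...,0])<25)&(abs(T[...,2])<20)]
    if len(F)>10: print(' flange x',np.percentile(F[:,0],[.5,99.5]).round(1),'z',np.percentile(F[:,2],[.5,99.5]).round(1),len(F))
E
```

```text
w6 head tool x [-16.5  22.6] z [-18.4  17.4] ((4.310174942016602, -0.4464683532714844), (36.004329681396484, 41.88808059692383), 89.58174133300781) world ((472.5154113769531, -241.6156005859375), (41.888790130615234, 36.0042610168457), 0.11164181679487228)
 slot floor x [-16.4  18.4] z [-12.4   9.9] 448 world y [-0.2517 -0.2416 -0.2295]
 flange x [-13.5   3.3] z [-16.7  12.7] 644
s6 head tool x [-19.2  26.6] z [-14.7  19.8] ((3.9991111755371094, 2.742690086364746), (47.034324645996094, 34.67621612548828), 0.3359103202819824) world ((472.8551025390625, -244.8013153076172), (47.033203125, 34.67622756958008), 0.8662427067756653)
 slot floor x [-47.8  19.4] z [-11.4  14.4] 40 world y [-0.2563 -0.2443 -0.2305]
 flange x [-13.8  15.1] z [-14.7  12.5] 43
t6 head tool x [ 6.5 24.9] z [ 1.3 16.6] ((17.275333404541016, 10.359458923339844), (12.844881057739258, 21.018081665039062), 63.78654861450195) world ((459.6502990722656, -252.54090881347656), (12.844889640808105, 21.017568588256836), 64.3172836303711)
```

Emit:
jog_arm(turn=[[0, 0, 0], [0, 0, 0], [0, 0, 0], [0, 0, 0], [0, 0, 0]], slide=[[3, 15, 2], [0, 25, 0], [0, 15, 0], [0, 5, 0], [0, 0, 0]], grip=[0, 0, 0, 0, 0])

```text
time: 8.25
tool_pos: [0.4727, -0.2439, 0.1377]
tcp_rot: [-0.012, 2.22, -2.217]
wrist_force: [0.2, 0.2, -2.1]
width: 0.151
```

Emit:
jog_arm(turn=[[0, 0, 0], [0, 0, 0], [0, 0, 0]], slide=[[0, 0, 0], [0, 0, 0], [0, 0, 0]], grip=[0, 0, 0])

```text
time: 8.55
tool_pos: [0.4744, -0.2447, 0.1404]
tcp_rot: [-0.008, 2.215, -2.217]
wrist_force: [0.4, 0.0, -1.9]
width: 0.148
```

```bash
python3 - <<'E'
from h import *
plan([.474,-.2435,.1165],-89.5)
s,M=tool()
for n in ['wrist','scene']:
    p=snap(n,n[0]+'7.png'); C=cloud(p); T=(C-s['tool_pos'])@M*1000
    m=(C[...,0]>.43)&(C[...,0]<.53)&(C[...,1]>-.28)&(C[...,1]<-.2)&(C[...,2]>.06)&(C[...,2]<.07); Q=T[m]
    print(n,'head tool x',np.percentile(Q[:,0],[.5,99.5]).round(1),'z',np.percentile(Q[:,2],[.5,99.5]).round(1))
    F=T[(T[...,1]>44)&(T[...,1]<53)&(abs(T[...,0])<25)&(abs(T[...,2])<20)&(C[...,2]>.075)]
    print(' flange x',np.percentile(F[:,0],[.5,99.5]).round(1),'z',np.percentile(F[:,2],[.5,99.5]).round(1),len(F))
cv2.imwrite('pics/s7z.png',cv2.resize(p['img'][150:250,200:310],None,fx=7,fy=7,interpolation=cv2.INTER_CUBIC)[:,:,::-1])
E
```

```text
t 8.55 pos [ 0.4744 -0.2447  0.1404] F [ 0.4  0.  -1.9] T [-0.    0.04  0.01] w 0.148 q [-0.52  0.09  2.02  0.    1.03  1.04]
M cols x,y,z [[-1.0, 0.002, 0.009], [-0.009, -0.001, -1.0], [-0.002, -1.0, 0.001]]
slide mm [ 0.5 23.9 -1.3] jawyaw -89.49
turn rotvec tool rad [-0.001  0.    -0.002] slide in target axes [ 0.4 23.9 -1.2]
wrist head tool x [-18.9  16.5] z [-21.2  14.6]
 flange x [-13.4   3.4] z [-16.2  13.2] 640
scene head tool x [-21.9  24.2] z [-19.6  17.1]
 flange x [-13.5  11.5] z [-12.4  13.5] 40
```

View pics/s7z.png

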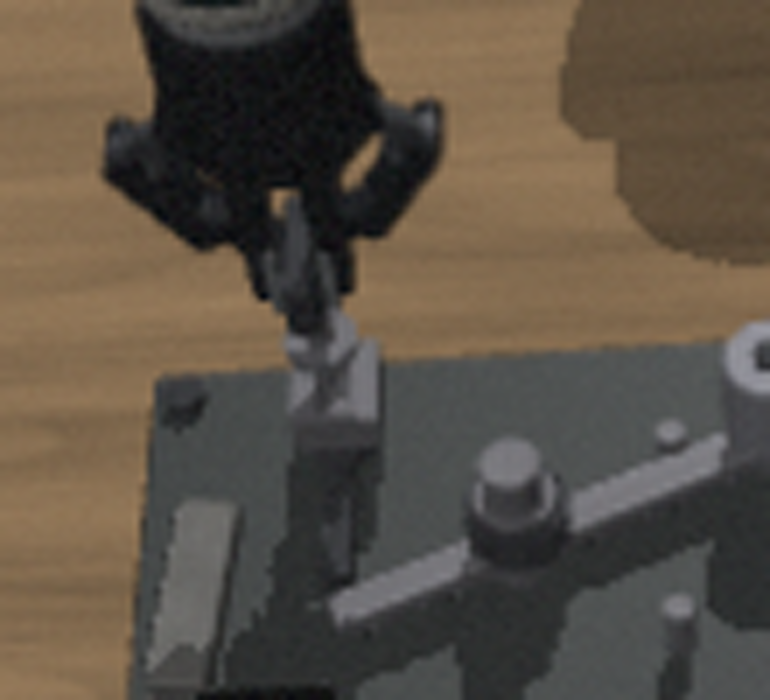

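View pics/w7.png

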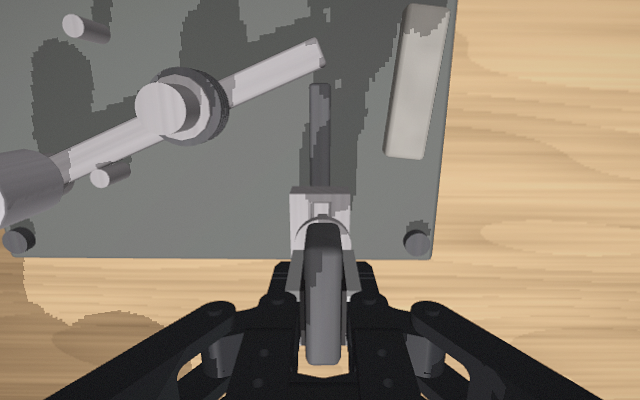

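Emit:
jog_arm(turn=[[0, 0, 0], [0, 0, 0], [0, 0, 0], [0, 0, 0], [0, 0, 0]], slide=[[0.5, 1, -1.5], [0, 1, 0], [0, 1, 0], [0, 1, 0], [0, 0, 0]], grip=[0, 0, 0, 0, 0])

```text
time: 9.15
tool_pos: [0.473, -0.2427, 0.135]
tcp_rot: [-0.01, 2.218, -2.217]
wrist_force: [-0.9, -0.5, -1.0]
width: 0.152
```

```bash
python3 - <<'E'
from h import *
plan([.474,-.243,.1165],-89.5)
p=eyes.read_camera('wrist')
plan([.474,-.243,.1165],-89.5)
s,M=tool(); C=cloud(p); T=(C-s['tool_pos'])@M*1000
m=(C[...,0]>.43)&(C[...,0]<.53)&(C[...,1]>-.28)&(C[...,1]<-.2)&(C[...,2]>.06)&(C[...,2]<.07); Q=T[m]
print('head tool x',np.percentile(Q[:,0],[.5,99.5]).round(1),'z',np.percentile(Q[:,2],[.5,99.5]).round(1))
F=T[(T[...,1]>44)&(T[...,1]<53)&(abs(T[...,0])<25)&(abs(T[...,2])<20)&(C[...,2]>.07)]
print(' flange x',np.percentile(F[:,0],[.5,99.5]).round(1),'z',np.percentile(F[:,2],[.5,99.5]).round(1),len(F))
E
```

```text
t 9.15 pos [ 0.473  -0.2427  0.135 ] F [-0.9 -0.5 -1. ] T [ 0.03  0.03 -0.02] w 0.152 q [-0.52  0.09  2.02  0.    1.02  1.04]
M cols x,y,z [[-1.0, -0.0, 0.009], [-0.009, 0.0, -1.0], [0.0, -1.0, -0.0]]
slide mm [-1.  18.5  0.3] jawyaw -89.5
turn rotvec tool rad [0. 0. 0.] slide in target axes [-1.  18.5  0.3]
t 9.2 pos [ 0.4731 -0.2428  0.1351] F [ 0.5  0.1 -1.4] T [-0.01 -0.   -0.01] w 0.149 q [-0.52  0.09  2.02  0.    1.02  1.04]
M cols x,y,z [[-1.0, -0.0, 0.009], [-0.009, 0.0, -1.0], [0.0, -1.0, -0.0]]
slide mm [-0.9 18.6  0.2] jawyaw -89.5
turn rotvec tool rad [0. 0. 0.] slide in target axes [-0.9 18.6  0.2]
head tool x [-20.3  12.4] z [-19.1  16.7]
 flange x [-13.4   3.6] z [-16.2  13.2] 651
```

Emit:
jog_arm(turn=[[0, 0, 0], [0, 0, 0], [0, 0, 0], [0, 0, 0], [0, 0, 0]], slide=[[-0.8, 1, 0], [0, 2, 0], [0, 2, 0], [0, 2, 0], [0, 2, 0]], grip=[0, 0, 0, 0, 0])

```text
time: 9.7
tool_pos: [0.4739, -0.2428, 0.126]
tcp_rot: [-0.01, 2.217, -2.217]
wrist_force: [-0.4, 0.1, -1.7]
width: 0.153
```

Emit:
jog_arm(turn=[[0, 0, 0], [0, 0, 0], [0, 0, 0], [0, 0, 0], [0, 0, 0]], slide=[[0, 2, 0], [0, 2, 0], [0, 2, 0], [0, 2, 0], [0, 1, 0]], grip=[0, 0, 0, 0, 0])

```text
time: 10.2
tool_pos: [0.4739, -0.2427, 0.117]
tcp_rot: [-0.01, 2.217, -2.217]
wrist_force: [-1.1, 0.5, -1.1]
width: 0.151
```

Emit:
jog_arm(turn=[[0, 0, 0], [0, 0, 0]], slide=[[0, 0, 0], [0, 0, 0]], grip=[0, 0])

```text
time: 10.4
tool_pos: [0.474, -0.2429, 0.1173]
tcp_rot: [-0.01, 2.217, -2.217]
wrist_force: [-0.5, -0.2, -1.6]
width: 0.15
```

```bash
python3 - <<'E'
from h import *
plan([.474,-.243,.1165],-89.5)
p=snap('scene','s8.png'); 
cv2.imwrite('pics/s8z.png',cv2.resize(p['img'][150:250,200:310],None,fx=7,fy=7,interpolation=cv2.INTER_CUBIC)[:,:,::-1])
E
```

```text
t 10.4 pos [ 0.474  -0.2429  0.1173] F [-0.5 -0.2 -1.6] T [ 0.06 -0.03 -0.04] w 0.15 q [-0.52  0.12  2.04 -0.    0.99  1.04]
M cols x,y,z [[-1.0, 0.0, 0.009], [-0.009, -0.0, -1.0], [-0.0, -1.0, 0.0]]
slide mm [0.  0.8 0.1] jawyaw -89.5
turn rotvec tool rad [-0.  0. -0.] slide in target axes [0.  0.8 0.1]
```

View pics/s8z.png

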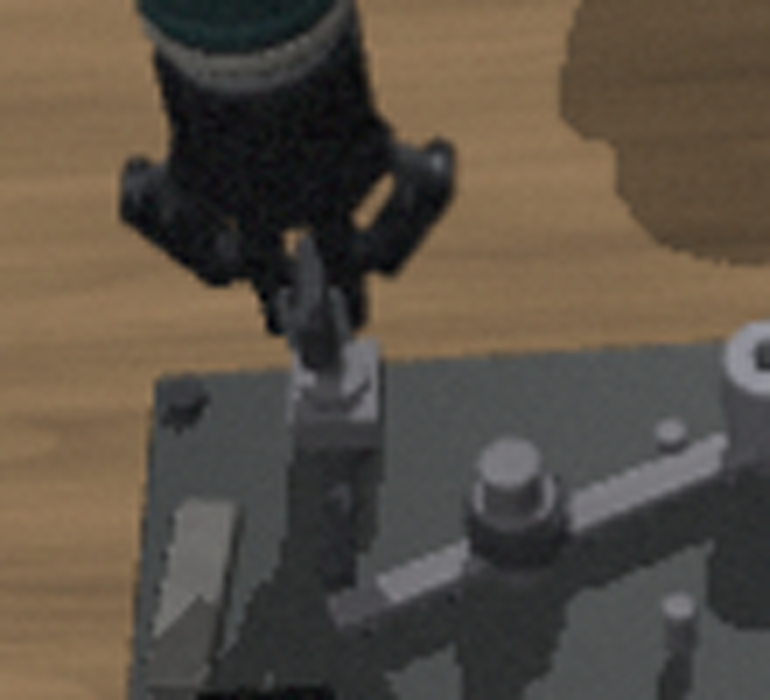

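Emit:
jog_arm(turn=[[0, -0.1, 0], [0, -0.14, 0], [0, -0.14, 0], [0, -0.14, 0], [0, -0.14, 0]], slide=[[0, 0, -0.1], [0, 0, -0.2], [0, 0, -0.2], [0, 0, -0.2], [0, 0, -0.2]], grip=[0, 0, 0, 0, 0])

```text
time: 10.95
tool_pos: [0.4739, -0.242, 0.1175]
tcp_rot: [-0.642, 1.832, -1.832]
wrist_force: [-0.9, 0.8, -2.0]
width: 0.152
```

```bash
python3 - <<'E'
from h import *
plan([.474,-.243,.1165],0)
E
```

```text
t 10.95 pos [ 0.4739 -0.242   0.1175] F [-0.9  0.8 -2. ] T [ 0.04 -0.02 -0.1 ] w 0.152 q [-0.52  0.12  2.04  0.    0.99  0.38]
M cols x,y,z [[-0.781, 0.0, 0.624], [-0.624, 0.0, -0.781], [-0.0, -1.0, 0.0]]
slide mm [0.5 1.  0.9] jawyaw -51.37
turn rotvec tool rad [-0.    -0.897 -0.   ] slide in target axes [1.  1.  0.1]
```

Turning smoothly (moment −0.1 N m, as the friction says).

Emit:
jog_arm(turn=[[0, -0.14, 0], [0, -0.14, 0], [0, -0.14, 0], [0, -0.14, 0], [0, -0.14, 0]], slide=[[0, 0, -0.2], [0, 0, -0.2], [0, 0, -0.2], [0, 0, -0.2], [0, 0, -0.2]], grip=[0, 0, 0, 0, 0])

```text
time: 11.45
tool_pos: [0.473, -0.2412, 0.1174]
tcp_rot: [-1.109, 1.353, -1.352]
wrist_force: [-0.1, 0.5, -1.9]
width: 0.153
```

Emit:
jog_arm(turn=[[0, -0.14, 0], [0, -0.14, 0], [0, 0, 0]], slide=[[0, 0, -0.2], [0, 0, -0.2], [0, 0, 0]], grip=[0, 0, 0])

```text
time: 11.75
tool_pos: [0.4725, -0.2412, 0.1174]
tcp_rot: [-1.245, 1.152, -1.151]
wrist_force: [-0.2, -0.5, -0.9]
width: 0.148
```

```bash
python3 - <<'E'
from h import *
plan([.474,-.243,.1165],0)
p=snap('scene','s9.png'); 
cv2.imwrite('pics/s9z.png',cv2.resize(p['img'][150:250,200:310],None,fx=7,fy=7,interpolation=cv2.INTER_CUBIC)[:,:,::-1])
E
```

```text
t 11.75 pos [ 0.4725 -0.2412  0.1174] F [-0.2 -0.5 -0.9] T [ 0.11  0.01 -0.03] w 0.148 q [-0.52  0.11  2.04  0.    0.99 -0.6 ]
M cols x,y,z [[0.078, 0.0, 0.997], [-0.997, 0.0, 0.078], [-0.0, -1.0, 0.0]]
slide mm [1.9 0.9 1.3] jawyaw 4.48
turn rotvec tool rad [-0.     0.078 -0.   ] slide in target axes [1.8 0.9 1.5]
```

View pics/s9z.png

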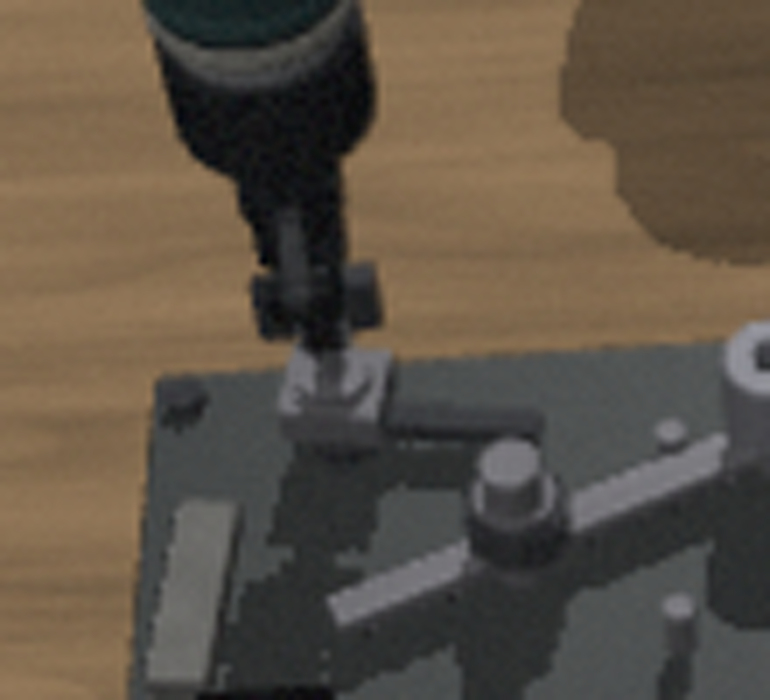

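Emit:
jog_arm(turn=[[0, -0.06, 0], [0, -0.06, 0], [0, -0.06, 0], [0, 0, 0]], slide=[[0, 0, 0], [0, 0, 0], [0, 0, 0], [0, 0, 0]], grip=[0, 0, 0, 0])

```text
time: 12.2
tool_pos: [0.4723, -0.2413, 0.1173]
tcp_rot: [-1.319, 1.02, -1.019]
wrist_force: [-1.4, -0.0, -0.2]
width: 0.154
```

```bash
python3 - <<'E'
from h import *
plan([.474,-.243,.1165],0)
p=snap('scene','s10.png'); 
cv2.imwrite('pics/s10z.png',cv2.resize(p['img'][150:250,200:310],None,fx=7,fy=7,interpolation=cv2.INTER_CUBIC)[:,:,::-1])
C=cloud(p)
m=(C[...,0]>.44)&(C[...,0]<.51)&(C[...,1]>-.215)&(C[...,1]<-.155)&(C[...,2]>.041)&(C[...,2]<.048)
P=C[m];c=P.mean(0); w,v=np.linalg.eigh(np.cov((P-c)[:,:2].T)); print('dog',len(P),c,np.degrees(np.arctan2(v[1,1],v[0,1])), np.degrees(np.arctan2(c[1]+.2428,c[0]-.4727)))
E
```

```text
t 12.2 pos [ 0.4723 -0.2413  0.1173] F [-1.4 -0.  -0.2] T [ 0.1   0.25 -0.13] w 0.154 q [-0.52  0.11  2.04 -0.    0.99 -0.77]
M cols x,y,z [[0.252, -0.001, 0.968], [-0.968, 0.0, 0.252], [-0.0, -1.0, -0.0]]
slide mm [2.1 0.8 1.2] jawyaw 14.62
turn rotvec tool rad [ 0.     0.255 -0.   ] slide in target axes [1.7 0.8 1.7]
dog 72 [ 0.47333163 -0.18682718  0.04489157] 91.354534179008 89.35346683899697
```

View pics/s10z.png

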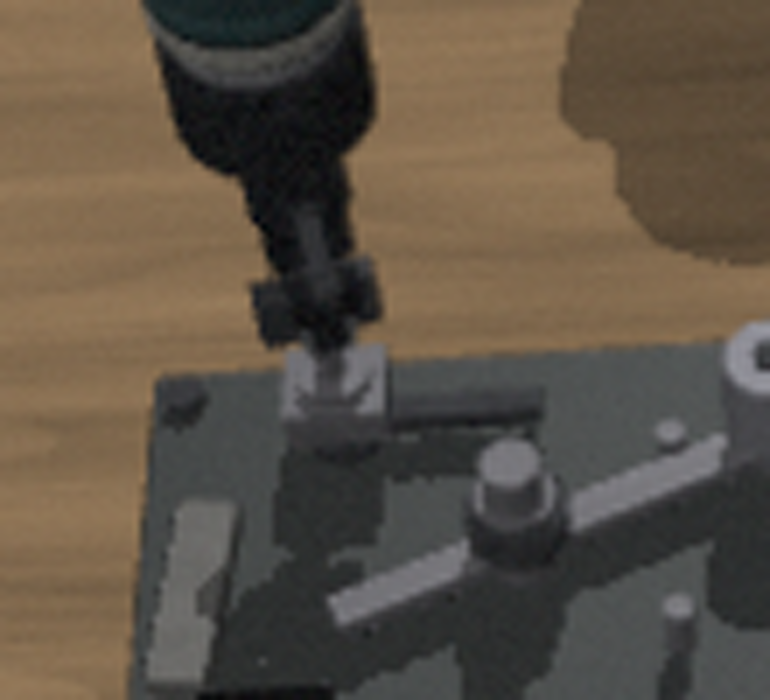

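Emit:
jog_arm(turn=[[0, 0, 0], [0, 0, 0], [0, 0, 0], [0, 0, 0], [0, 0, 0]], slide=[[0, 0.6, 0], [0, 0, 0], [0, 0, 0], [0, 0, 0], [0, 0, 0]], grip=[18, 22, 28, 36, 45])

```text
time: 12.75
tool_pos: [0.4727, -0.2415, 0.1169]
tcp_rot: [-1.32, 1.017, -1.018]
wrist_force: [-0.7, -0.4, -0.4]
width: 0.45
```

Emit:
jog_arm(turn=[[0, 0, 0], [0, 0, 0], [0, 0, 0], [0, 0, 0], [0, 0, 0]], slide=[[0, 0, 0], [0, -10, 0], [0, -30, 0], [0, -40, 0], [0, -30, 0]], grip=[45, 45, 45, 45, 45])

```text
time: 13.25
tool_pos: [0.4731, -0.2416, 0.2296]
tcp_rot: [-1.32, 1.015, -1.019]
wrist_force: [1.0, 0.0, 0.1]
width: 0.45
```

Emit:
jog_arm(turn=[[0, 0, 0], [0, 0, 0]], slide=[[0, 0, 0], [0, 0, 0]], grip=[30, 0])

```text
time: 13.45
tool_pos: [0.4732, -0.2417, 0.2283]
tcp_rot: [-1.32, 1.015, -1.019]
wrist_force: [0.1, 0.3, -0.7]
width: 0.145
```

```bash
python3 - <<'E'
from h import *
plan([.45,-.06,.2],0)
p=snap('scene','s11.png'); 
cv2.imwrite('pics/s11z.png',cv2.resize(p['img'][150:250,200:310],None,fx=7,fy=7,interpolation=cv2.INTER_CUBIC)[:,:,::-1])
C=cloud(p)
def an(b,lab):
    m=(C[...,0]>b[0])&(C[...,0]<b[1])&(C[...,1]>b[2])&(C[...,1]<b[3])&(C[...,2]>b[4])&(C[...,2]<b[5]); P=C[m]
    print(lab,len(P),P.mean(0).round(4),P.max(0).round(4),cv2.minAreaRect((P[:,:2]*1000).astype(np.float32)))
an((.42,.53,-.3,-.19,.12,.14),'wing top'); an((.42,.53,-.3,-.19,.1,.12),'wing'); an((.42,.53,-.3,-.19,.068,.076),'flange')
an((.44,.51,-.21,-.155,.041,.048),'dog'); an((.44,.58,-.12,0,.09,.1),'roller')
E
```

```text
t 13.45 pos [ 0.4732 -0.2417  0.2283] F [ 0.1  0.3 -0.7] T [-0.    0.02  0.  ] w 0.145 q [-0.52  0.    1.93 -0.    1.2  -0.78]
M cols x,y,z [[0.255, 0.003, 0.967], [-0.967, -0.001, 0.255], [0.002, -1.0, 0.002]]
slide mm [-181.7   28.    23.9] jawyaw 14.78
turn rotvec tool rad [-0.002  0.258  0.002] slide in target axes [-181.7   28.3  -23.2]
wing top 107 [ 0.4752 -0.2432  0.1288] [ 0.4868 -0.2194  0.1359] ((473.0316467285156, -243.78839111328125), (18.696449279785156, 49.5688362121582), 16.146076202392578)
wing 72 [ 0.4786 -0.2426  0.1115] [ 0.4865 -0.2188  0.12  ] ((478.0977478027344, -242.2168731689453), (8.35457992553711, 50.01675033569336), 13.09052562713623)
flange 65 [ 0.4771 -0.2429  0.0714] [ 0.4924 -0.2273  0.0752] ((476.5859375, -245.57110595703125), (34.233070373535156, 33.9467658996582), 85.44300842285156)
dog 67 [ 0.4734 -0.185   0.0447] [ 0.4822 -0.1594  0.0476] ((472.4289855957031, -184.76669311523438), (50.78719711303711, 18.17776870727539), 88.31523132324219)
roller 121 [ 0.499  -0.0632  0.0954] [ 0.5171 -0.0448  0.1   ] ((498.1403503417969, -63.868858337402344), (36.785465240478516, 38.076812744140625), 86.19827270507812)
```

View pics/s11z.png

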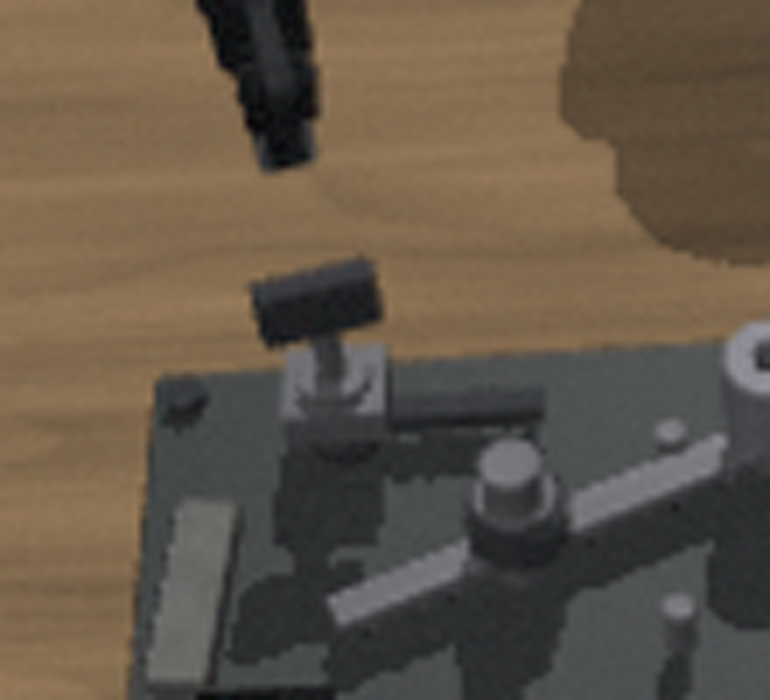

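```bash
python3 - <<'E'
from h import *
p=pickle.load(open('pics/w6.png.pkl','rb')); C=cloud(p)
for u,v in [(150,160),(136,44),(152,48),(120,150),(60,177),(320,65)]: print(u,v,C[v,u].round(4))
m=(C[...,0]>.44)&(C[...,0]<.64)&(C[...,1]>-.13)&(C[...,1]<-.02)&(C[...,2]>.05)
import collections
P=C[m]; H,_,_=np.histogram2d(P[:,0],P[:,1],bins=[np.arange(.44,.641,.01),np.arange(-.13,-.019,.01)]); 
Z=np.zeros_like(H)
for a in P:
    i=int((a[0]-.44)/.01);j=int((a[1]+.13)/.01)
    if i<20 and j<11: Z[i,j]=max(Z[i,j],a[2]*1000)
np.set_printoptions(linewidth=200); print(Z.astype(int))
E
```

```text
150 160 [ 0.5018 -0.1043  0.0504]
136 44 [ 0.586  -0.1049  0.0501]
152 48 [ 0.5853 -0.1088  0.0337]
120 150 [ 0.5086 -0.0786  0.0449]
60 177 [ 0.4986 -0.0671  0.0991]
320 65 [ 0.5732 -0.2376  0.045 ]
[[ 0  0  0  0  0  0  0  0  0  0  0]
 [ 0  0  0  0  0  0  0  0  0  0  0]
 [ 0  0  0  0  0  0  0  0  0  0  0]
 [ 0  0  0  0  0 94 96 96  0  0  0]
 [ 0  0  0  0 55 96 97 96 96  0  0]
 [ 0 50 52 52 96 97 99 99 96  0  0]
 [ 0  0 52 51 94 96 99 99 96  0  0]
 [ 0  0  0  0  0 96 96 96 96  0  0]
 [ 0  0  0  0  0  0  0  0  0  0  0]
 [ 0  0  0  0  0  0  0  0  0  0  0]
 [ 0  0  0  0  0  0  0  0  0  0  0]
 [ 0  0  0  0  0  0  0  0  0  0  0]
 [ 0  0  0  0  0  0  0  0  0  0  0]
 [ 0  0 51  0  0  0  0  0  0  0  0]
 [ 0  0 53 53  0  0  0  0  0  0  0]
 [ 0  0 52  0  0  0  0  0  0  0  0]
 [ 0  0  0  0  0  0  0  0  0  0  0]
 [ 0  0  0  0  0  0  0  0  0  0  0]
 [ 0  0  0  0  0  0  0  0  0  0  0]
 [ 0  0  0  0  0  0  0  0  0  0  0]]
```

Emit:
jog_arm(turn=[[0, -0.131, 0], [0, -0.131, 0], [0, -0.131, 0], [0, -0.131, 0], [0, -0.131, 0]], slide=[[0, 0, 0], [0, 0, 0], [0, 0, 0], [0, 0, 0], [0, 0, 0]], grip=[0, 0, 0, 0, 0])

```text
time: 14.0
tool_pos: [0.4713, -0.2406, 0.2244]
tcp_rot: [-1.509, 0.514, -0.507]
wrist_force: [-0.5, -0.4, -0.6]
width: -0.001
```

Emit:
jog_arm(turn=[[0, -0.131, 0], [0, -0.131, 0], [0, -0.131, 0], [0, -0.131, 0], [0, -0.131, 0]], slide=[[0, 0, 0], [0, 0, 0], [0, 0, 0], [0, 0, 0], [0, 0, 0]], grip=[0, 0, 0, 0, 0])

```text
time: 14.5
tool_pos: [0.4713, -0.2406, 0.2244]
tcp_rot: [-1.569, 0.001, 0.005]
wrist_force: [-0.0, 0.2, -0.4]
width: -0.0
```

```bash
python3 - <<'E'
from h import *
plan([.43,-.06,.228],90)
E
```

```text
t 14.5 pos [ 0.4713 -0.2406  0.2244] F [-0.   0.2 -0.4] T [ 0.02  0.03 -0.01] w -0.0 q [-0.52  0.01  1.94 -0.    1.2  -2.09]
M cols x,y,z [[1.0, -0.004, -0.003], [0.003, 0.002, 1.0], [-0.004, -1.0, 0.002]]
slide mm [-40.8  -3.1 180.8] jawyaw 90.15
turn rotvec tool rad [-0.002  0.003 -0.004] slide in target axes [-41.3  -3.6 180.6]
```

Emit:
jog_arm(turn=[[0, 0, 0], [0, 0, 0], [0, 0, 0], [0, 0, 0], [0, 0, 0]], slide=[[-10, 0, 35], [-11, 0, 40], [-10, 0, 40], [-10, 0, 40], [-4, 10, 27]], grip=[0, 0, 0, 0, 0])

```text
time: 15.0
tool_pos: [0.4266, -0.0572, 0.2158]
tcp_rot: [-1.57, 0.003, -0.001]
wrist_force: [0.5, 0.3, 0.5]
width: -0.005
```

Emit:
jog_arm(turn=[[0, 0, 0], [0, 0, 0], [0, 0, 0], [0, 0, 0], [0, 0, 0]], slide=[[0, 30, 0], [0, 40, 0], [0, 40, 0], [0, 20, 0], [0, 4, 0]], grip=[0, 0, 0, 0, 0])

```text
time: 15.5
tool_pos: [0.4234, -0.0583, 0.0781]
tcp_rot: [-1.569, 0.01, 0.006]
wrist_force: [-0.5, 0.1, 0.5]
width: -0.002
```

Emit:
jog_arm(turn=[[0, 0, 0], [0, 0, 0]], slide=[[0, 0, 0], [0, 0, 0]], grip=[0, 0])

```text
time: 15.7
tool_pos: [0.4288, -0.0594, 0.0834]
tcp_rot: [-1.571, 0.001, -0.003]
wrist_force: [-0.6, -0.3, 0.2]
width: 0.0
```

```bash
python3 - <<'E'
from h import *
plan([.467,-.058,.079],90)
p=snap('scene','s12.png'); 
cv2.imwrite('pics/s12z.png',cv2.resize(p['img'][140:260,200:360],None,fx=5,fy=5,interpolation=cv2.INTER_CUBIC)[:,:,::-1])
snap('wrist','w12.png')
E
```

```text
t 15.7 pos [ 0.4288 -0.0594  0.0834] F [-0.6 -0.3  0.2] T [ 0.01 -0.03  0.  ] w 0.0 q [-0.2  -0.03  2.26 -0.    0.91 -1.76]
M cols x,y,z [[1.0, 0.001, 0.003], [-0.003, -0.0, 1.0], [0.001, -1.0, -0.0]]
slide mm [38.2  4.5  1.5] jawyaw 89.84
turn rotvec tool rad [ 0.    -0.003  0.001] slide in target axes [38.2  4.4  1.4]
```

View pics/s12z.png

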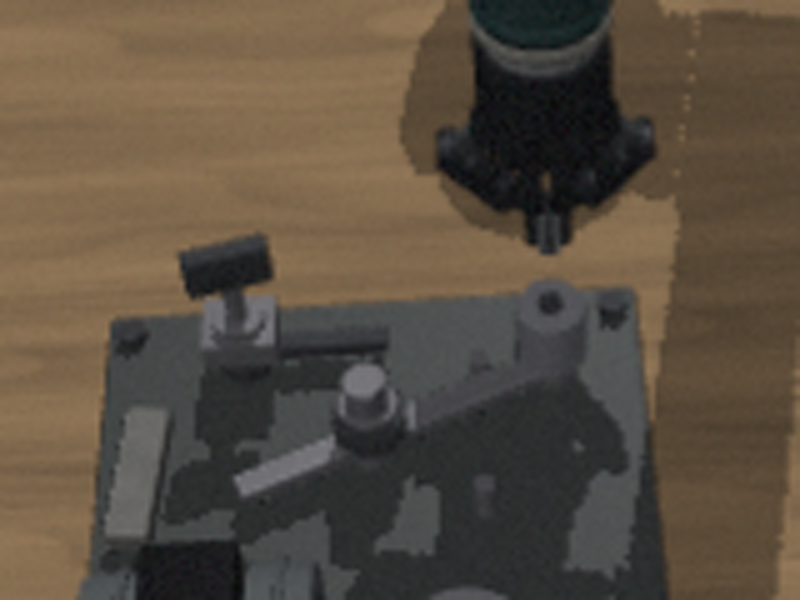

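View pics/w12.png

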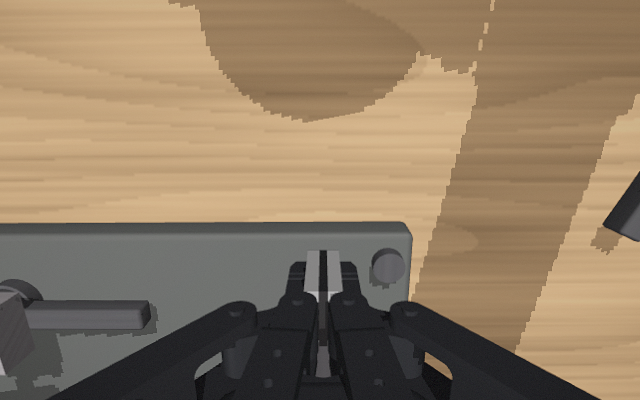

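Emit:
jog_arm(turn=[[0, 0, 0], [0, 0, 0], [0, 0, 0], [0, 0, 0], [0, 0, 0]], slide=[[15, 2, 0], [12, 0, 0], [8, 0, 0], [8, 0, 0], [8, 0, 0]], grip=[0, 0, 0, 0, 0])

```text
time: 16.3
tool_pos: [0.4773, -0.0585, 0.0799]
tcp_rot: [-1.569, 0.006, 0.002]
wrist_force: [-5.5, 3.6, 0.4]
width: 0.001
```

Emit:
jog_arm(turn=[[0, 0, 0], [0, 0, 0], [0, 0, 0], [0, 0, 0], [0, 0, 0]], slide=[[8, 0, 0], [8, 0, 0], [8, 0, 0], [8, 0, 0], [8, 0, 0]], grip=[0, 0, 0, 0, 0])

```text
time: 16.8
tool_pos: [0.517, -0.0585, 0.0796]
tcp_rot: [-1.569, 0.007, 0.002]
wrist_force: [-4.4, 2.1, 1.1]
width: 0.001
```

```bash
python3 - <<'E'
from h import *
plan([.557,-.058,.081],90)
p=snap('scene','s13.png'); 
cv2.imwrite('pics/s13z.png',cv2.resize(p['img'][140:260,200:360],None,fx=5,fy=5,interpolation=cv2.INTER_CUBIC)[:,:,::-1])
E
```

```text
t 16.8 pos [ 0.517  -0.0585  0.0796] F [-4.4  2.1  1.1] T [0.45 0.69 0.03] w 0.001 q [-0.16  0.15  2.08  0.    0.92 -1.73]
M cols x,y,z [[1.0, -0.006, 0.003], [-0.003, 0.002, 1.0], [-0.006, -1.0, 0.002]]
slide mm [40.  -1.6  0.6] jawyaw 89.84
turn rotvec tool rad [-0.002 -0.003 -0.006] slide in target axes [40.  -1.4  0.5]
```

View pics/s13z.png

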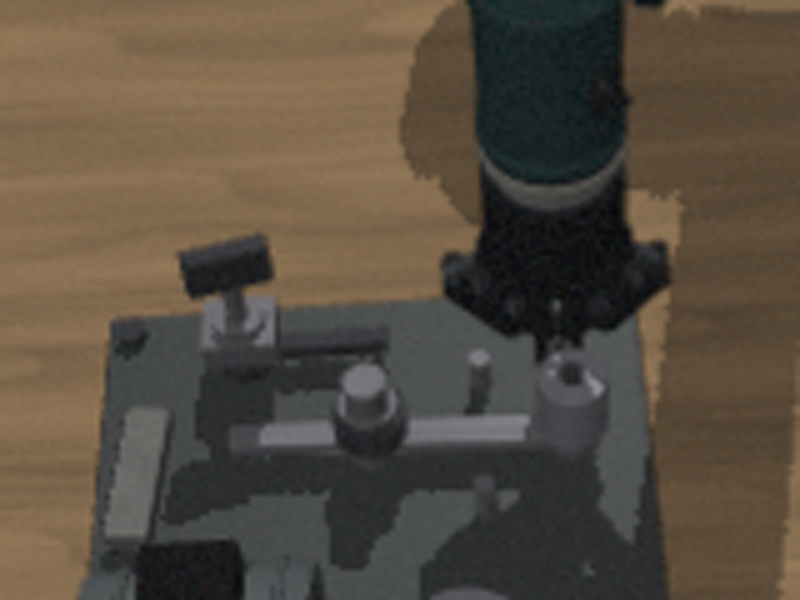

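Emit:
jog_arm(turn=[[0, 0, 0], [0, 0, 0], [0, 0, 0], [0, 0, 0], [0, 0, 0]], slide=[[8, 0, 0], [8, 0, 0], [8, 0, 0], [7, 0, 0], [4, 0, 0]], grip=[0, 0, 0, 0, 0])

```text
time: 17.35
tool_pos: [0.552, -0.0604, 0.0795]
tcp_rot: [-1.572, 0.006, 0.003]
wrist_force: [-6.1, -4.8, 0.2]
width: -0.003
```

Emit:
jog_arm(turn=[[0, 0, 0], [0, 0, 0], [0, 0, 0]], slide=[[2, 0, 0], [2, 0, 0], [0, 0, 0]], grip=[0, 0, 0])

```text
time: 17.65
tool_pos: [0.5556, -0.0605, 0.0795]
tcp_rot: [-1.572, 0.006, 0.003]
wrist_force: [-6.2, -3.6, 0.2]
width: -0.004
```

```bash
cat > roll.py <<'E'
from h import *
import sys
n=sys.argv[1]
plan([.557,-.058,.081],90)
p=snap('scene',f's{n}.png'); C=cloud(p)
cv2.imwrite(f'pics/s{n}z.png',cv2.resize(p['img'][140:260,200:360],None,fx=5,fy=5,interpolation=cv2.INTER_CUBIC)[:,:,::-1])
m=(C[...,0]>.5)&(C[...,0]<.64)&(C[...,1]>-.11)&(C[...,1]<-.01)&(C[...,2]>.091)&(C[...,2]<.098); P=C[m]
print('roller top',len(P),cv2.minAreaRect((P[:,:2]*1000).astype(np.float32)),P.max(0))
# arm bar
m=(C[...,0]>.5)&(C[...,0]<.64)&(C[...,1]>-.145)&(C[...,1]<-.09)&(C[...,2]>.041)&(C[...,2]<.0475); P=C[m]
c=P.mean(0); v=np.linalg.eigh(np.cov((P-c)[:,:2].T))[1][:,1]; v=v*np.sign(v[1]); print('bar n',len(P),'joint est',0.4+np.arctan2(v[0],v[1]), 'via c',0.4+np.arctan2(c[0]-.543,c[1]+.168))
E
python3 roll.py 14
```

```text
t 17.65 pos [ 0.5556 -0.0605  0.0795] F [-6.2 -3.6  0.2] T [-0.61  0.96 -0.08] w -0.004 q [-0.15  0.21  2.   -0.    0.93 -1.72]
M cols x,y,z [[1.0, -0.006, 0.002], [-0.002, -0.001, 1.0], [-0.006, -1.0, -0.001]]
slide mm [ 1.4 -1.5  2.5] jawyaw 89.87
turn rotvec tool rad [ 0.001 -0.002 -0.006] slide in target axes [ 1.4 -1.5  2.5]
roller top 141 ((583.6495361328125, -61.914859771728516), (38.07318878173828, 43.11053466796875), 84.73604583740234) [ 0.6059003  -0.04351316  0.0976476 ]
bar n 99 joint est 0.9331708784921313 via c 0.8288262050618158
```

View pics/s14z.png

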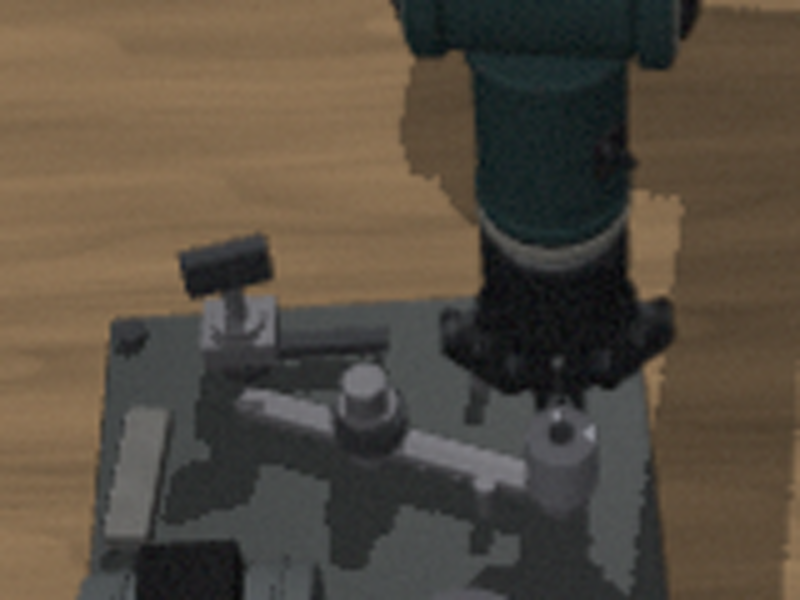

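Emit:
jog_arm(turn=[[0, 0, 0], [0, 0, 0], [0, 0, 0]], slide=[[1, 0, 0], [1, 0, 0], [0, 0, 0]], grip=[0, 0, 0])

```text
time: 18.0
tool_pos: [0.556, -0.0605, 0.0795]
tcp_rot: [-1.572, 0.009, 0.006]
wrist_force: [-10.4, -4.0, 4.3]
width: 0.0
```

Emit:
jog_arm(turn=[[0, 0, 0], [0, 0, 0], [0, 0, 0]], slide=[[1, 0, 0], [1, 0, 0], [0, 0, 0]], grip=[0, 0, 0])

```text
time: 18.3
tool_pos: [0.5562, -0.0606, 0.0794]
tcp_rot: [-1.572, 0.012, 0.009]
wrist_force: [-17.5, -4.5, 9.5]
width: 0.005
```

Emit:
jog_arm(turn=[[0, 0, 0], [0, 0, 0], [0, 0, 0], [0, 0, 0]], slide=[[0, 0, 0], [0, 0, 0], [0, 0, 0], [0, 0, 0]], grip=[0, 0, 0, 0])

```text
time: 18.7
tool_pos: [0.5562, -0.0606, 0.0795]
tcp_rot: [-1.572, 0.012, 0.008]
wrist_force: [-16.4, -4.0, 9.2]
width: 0.004
```

```bash
python3 roll.py 15; python3 - <<'E'
from h import *
p=snap('top','t15.png')
a=pickle.load(open('pics/top0.png.pkl','rb'))
cv2.imwrite('pics/t15z.png',cv2.resize(p['img'][90:270,100:500],None,fx=2,fy=2)[:,:,::-1])
C=cloud(p)
m=(C[...,0]>.54)&(C[...,0]<.64)&(C[...,1]>-.11)&(C[...,1]<-.01)&(C[...,2]>.091)&(C[...,2]<.098); P=C[m]; print('top roller',len(P), cv2.minAreaRect((P[:,:2]*1000).astype(np.float32)) if len(P)>3 else '')
E
```

```text
t 18.7 pos [ 0.5562 -0.0606  0.0795] F [-16.4  -4.    9.2] T [-0.71  2.31 -0.02] w 0.004 q [-0.15  0.22  2.   -0.    0.94 -1.72]
M cols x,y,z [[1.0, -0.013, 0.002], [-0.002, -0.001, 1.0], [-0.013, -1.0, -0.001]]
slide mm [ 0.7 -1.6  2.6] jawyaw 89.88
turn rotvec tool rad [ 0.001 -0.002 -0.013] slide in target axes [ 0.8 -1.5  2.6]
roller top 136 ((581.82666015625, -65.80949401855469), (53.28350830078125, 37.73200988769531), 24.791296005249023) [ 0.60857245 -0.04329106  0.09798234]
bar n 113 joint est 0.8717758407133807 via c 0.8269229730469321
top roller 0
```

View pics/s15z.png

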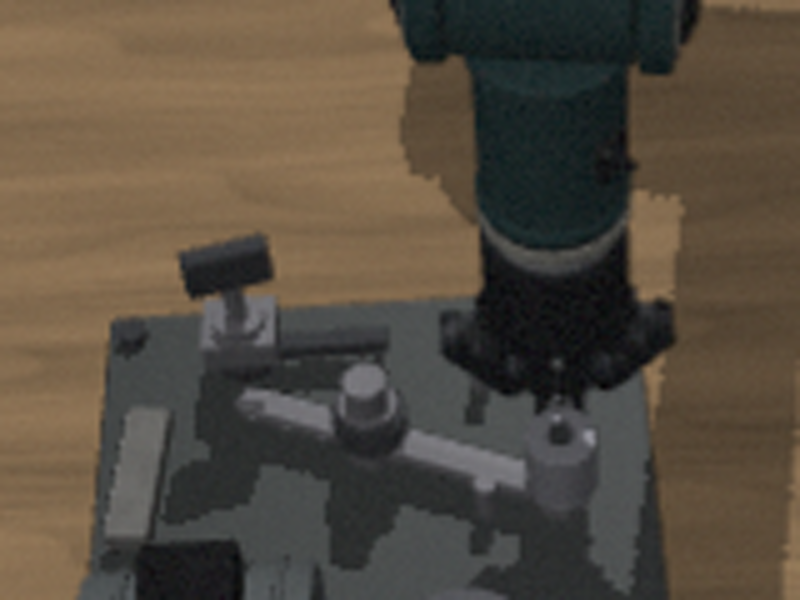

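View pics/t15z.png

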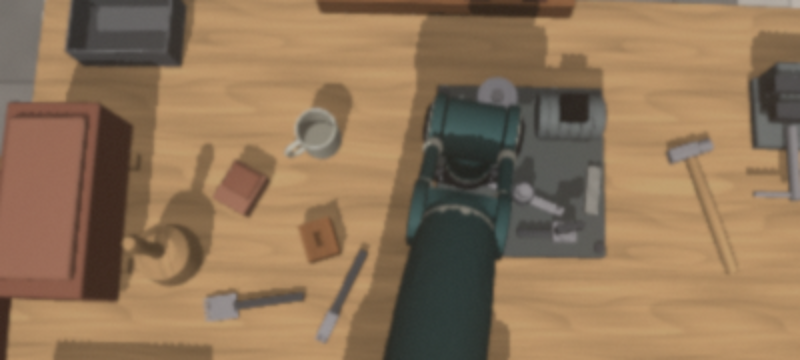

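```bash
python3 -c "
from h import *
print(bot.finish_job()); s=bot.read_state(); print(s['time'],s['tool_pos'],s['wrist_force'])"
```

```text
the job is handed in; nothing more can be done
None
the job is handed in; nothing more can be done
```

I handed the job in at about 18.8 s of the 58 s allowed; no verdict came back.

- **Key and screw:** I took the key from its holder, seated it in the slot without force and turned it anticlockwise. The bar pictured at about 90° and the turning moment rose at the stop. I then let go, and the key stayed standing fully seated, with its wing top about 130 mm above the bench. The fingers never came near the locking bar.
- **Tension arm:** I pushed the roller forward with the closed fingers until the position stalled at TCP x 0.556 m and the push rose from 6 N to about 17 N. The last scene picture shows the arm against its far-stop post. I left the fingers pressing there.
- **Other things:** In the last top picture the other things on the bench look unmoved. I judged that by eye and did not measure it.

**Checks that failed or disagreed:**
- The depth estimates of the arm's swing were 0.83 and 0.87 rad against the nominal 0.8, which is measurement error.
- The top camera could not see the roller at the end because the robot arm hid it.
- The wrist also showed about 9 N upward while pressing. I did not trace that force; it is below the limits.

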